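Slide a wide tin onto a turning balance pan and turn its mark to the code reader

TASK

Slide the wide white tin, which is too wide to grip, along the deck onto the middle of the round balance pan, so that it stands centred in the printed circle with its red mark squarely facing the amber window of the reader; the pan can be turned by pushing its orange-tipped studs. Keep the tin upright, do not lean on the sprung pan, and leave the two relays and the blue tape roll near the pan where they are.

Things in the scene. Friction and masses are not known exactly. Their poses are not given: they have to be found in the camera images.
- tin: Loose white tin, a plain cylinder 94 mm in diameter and 50 mm high, about 0.35 kg, too wide to be gripped. Origin: centre of its underside; z up its axis; its red mark (a red patch on the side and a red tab on the lid edge) lies towards its own +x.
- mark (a point): Centre of the red patch on the tin's side: 47 mm from the tin's axis along its +x, 25 mm above its underside.
- station: Fixed station; origin on the pan's vertical axis at bench level (z = 0). Its own +y points along the grey-painted infeed deck: a flat deck, top at 24 mm, x from -125 to 125 mm, running in y from the pan's rim to 335 mm. The pan is round, radius 88 mm, about the origin, its empty top level with the deck; under it, a low base disc of radius 100 mm, 10 mm high.
- pan_axis (a point): The point on the pan's axis at the height of the deck (z = 24 mm): the tin's centre belongs here. A dashed white circle of radius 49 mm is printed round it on the pan.
- turntable (a joint): Angle of the pan about its vertical axis, rad, growing counter-clockwise from above; 0 when the two studs lie on the station's +x and -x, so that the way from the deck between them is widest. It turns freely several turns either way and stays where it is left.
- balance (a joint): How far the sprung pan is pressed down, m: 0 when empty, 0.001 to 0.002 with the tin on it, stop at 0.007.
- stud_a (a point): Top centre of one of the two upright studs on the pan (this one lies at the pan's +x), 78 mm from the pan's axis; 8 mm thick, orange tip 11 mm thick, 30 mm high above the pan. Studs move with the pan.
- stud_b (a point): Top centre of the other stud (at the pan's -x), same sizes.
- reader: Fixed black code reader; its origin lies on the pan's axis at bench level, and its own +x points from there to the block, whose amber window faces back to the pan. The block spans 142 to 184 mm along +x, 56 mm wide, up to 76 mm high; a 6 mm high foot strip runs from it to the station.
- relay_grey: Loose bystander on the deck beside the tin's way: grey relay, 22 x 28 mm, 36 mm high, origin at the centre of its underside. Not to be moved.
- relay_blue: Loose bystander on the deck at the other side: blue relay, 22 x 28 mm, 36 mm high, origin at the centre of its underside. Not to be moved.
- tape: Loose bystander on the bench near the pan: blue tape roll, 60 mm in diameter, 19 mm high, origin at the centre of its underside. Not to be moved.
Things that resemble listed ones, but are neither listed nor needed, are in the scene too. Of the things that look like the tin, the smaller one is meant.

How it is judged:
By the outcome, as a careful person would: the job done as asked, in the order asked, and still so for the second after the job is handed in, with the robot touching nothing.
It also fails if it takes over 72 s, if anything falls off the work surface, if the arm or the gripper's body presses on something with over 40 N, if the wrist force passes 120 N, or if a joint passes its speed limit or range.

ROBOT

A 7-joint arm with a two-finger parallel gripper is mounted at the origin on a cart in front of the work surface, level with it; the furniture and walls round the work are solid. World frame = base frame: x ahead of the robot, y to its left, z up, the work surface at z = 0. Lengths are in m, angles in rad, forces in N, time in s.
With the tool pointing down it reaches from about 0.425 to 0.825 m from the base axis. Payload 3.6 kg.
Tool frame: the origin (TCP) lies at the very end of the fingers, on their centre line; the grasp point (between the pads) lies 19 mm behind it; x points along the fingers, z is the direction in which the jaws open and shut, and the axes are right-handed (so a half turn about x gives the same grasp; the last joint's range is limited). The gripper opens to 85 mm and grips with 20 to 120 N. Pads are 22 mm wide; open, the fingers measure 114 mm over their backs; the gripper's body (76 mm by 85 mm) begins 54 mm behind the grasp point. The pads swing forward as they close: fully open they stand 13 mm farther back than shut.
Start: joints at [-1.367, 0.615, -0.013, 1.423, 0.008, 1.103, -0.04], TCP at [0.149, 0.633, 0.231] pointing down, gripper open.
Joint ranges: [-3.12, 3.12], [-0.3, 2.06], [-1.34, 1.32], [0.26, 2.42], [-1.36, 4.5], [0.01, 1.98], [-2.84, 2.84]. Speed limits (rad/s): [2.79, 2.79, 3.14, 3.14, 3.14, 3.14, 3.14].

INTERFACE

Orientations are given as a unit quaternion [x, y, z, w].
In Python, from plant import bot gives the robot as it stands. The module is installed in compiled form; this text tells all that it offers.
- The arm moves only by the tool servo_tool, never from a script. Its argument "commands" is a list of rows, each an object with "slide": the shift along the tool's x, y, z in mm, a list of three; "angular": the turn, a rotation vector about the tool's x, y, z in degrees, a list of three. A call has 1 to 20 rows; each row shifts and turns the commanded pose from where the row before left it, along the tool's axes as they then stand; what a row does not reach is not made up. A row lasts 1/12 s, in which the tool goes at most 41.7 mm and 7.16 degrees, less where a joint would pass 70% of its speed; a pose out of reach is approached as far as the arm can. A call with a gripper value outside its range is refused whole. "grip" is the gripper command: -1 is fully open, 1 is shut, values between are in proportion, set as the call begins (left out, the last holds). The fingers move at their own pace and stop on an object; "squeeze" is the grip in N (left out, the last holds). Time passes only in rows, so rows that do not move let the fingers close. It gives the time, the measured TCP pose, the force and the opening at its end, in the units of the state.
- bot.read_state(): the state, without advancing time (a new reading comes with each control period).
- bot.capture(name): name is "scene" or "top"; returns (picture, depth): 384x512x3 uint8, red, green, blue; 384x512 float32, m along the optical axis (not along the pixel's ray), 0 where there is no reading.
- bot.calibration(name): a dict with "fx", "fy", "cx", "cy" (pixels), "k1" (the pictures are not rectified: a ray, as slopes to the right and down, at radius r is drawn at 1 + k1 r^2 times it, then the intrinsics apply), "R" (3x3) and "t" (3): a world point X has camera coordinates R X + t. Camera axes: x right, y down, z forward; pixel columns grow to the right and rows downward; lengths in m; the calibration is good to about 2 mm. A picture is of the moment at which its call begins. calibration takes no time and is no camera call.
- bot.job_done(): hands the job in, once; it reports no verdict.
The state is a dict: "t": time; "q": joint angles; "joint_velocities": joint speeds; "joint_efforts": joint torques, N m; "position": TCP position; "ee_rot": TCP orientation; "force": force on the tool from outside, world axes, zero at the start; "torque": the same for the moment, N m; "grip_width": finger opening in m.
Only numpy, scipy, OpenCV 4.12 (cv2) and the standard library are available. Lean on these libraries where they do the work, as an engineer would, in place of code of your own. Each camera call takes 0.05 s, during which the arm holds its last target. There are 200 camera calls.

## Working session

There is one attempt and no reset: what is moved stays moved. The work goes in short steps, Python scripts to look and compute and a tool call to move; the robot and the scene stay as the last step left them, time stands still between calls to the robot, and variables do not carry over. Pictures are saved under pics/ and viewed, on a budget of 10 in all, crops included, one or two more only if the job needs it, and the job is handed in when it is done.

Besides the shell and the picture viewer there is one more tool, called after ">>>" by a JSON object that holds its "name" and its "arguments". servo_tool: Moves the arm, as the interface text tells. Its arguments: {"type":"object","properties":{"commands":{"type":"array"},"grip":{"type":"number"},"squeeze":{"type":"number"}},"required":["commands"]}

```bash
mkdir -p pics
cat > h.py <<'E'
import numpy as np, cv2
from plant import bot
def cap(n):
    p,d=bot.capture(n); np.savez(f'/tmp/{n}.npz',p=p,d=d); return p,d
def save(fn,p,s=1):
    cv2.imwrite(fn,cv2.resize(p[:,:,::-1],None,fx=s,fy=s,interpolation=cv2.INTER_CUBIC))
def rays(n,uv):
    c=bot.calibration(n); uv=np.asarray(uv,float).reshape(-1,1,2)
    K=np.array([[c['fx'],0,c['cx']],[0,c['fy'],c['cy']],[0,0,1]])
    s=cv2.undistortPoints(uv,K,np.array([c['k1'],0,0,0.])).reshape(-1,2)
    return np.c_[s,np.ones(len(s))],np.array(c['R']),np.array(c['t'])
def atz(n,uv,z):
    r,R,t=rays(n,uv); o=-R.T@t; w=r@R
    return o+w*((z-o[2])/w[:,2])[:,None]
def cloud(n,d):
    H,W=d.shape; v,u=np.mgrid[:H,:W]
    r,R,t=rays(n,np.c_[u.ravel(),v.ravel()])
    return ((r*d.reshape(-1,1)-t)@R).reshape(H,W,3)
E
python3 - <<'E'
from h import *
for n in('scene','top'):
    p,d=cap(n); save(f'pics/{n}0.png',p,1.5)
    c=bot.calibration(n); print(n,c['fx'],c['k1'],-np.array(c['R']).T@c['t'],np.round(c['R'],3).tolist())
print(bot.read_state())
E
```

```text
scene 387.35644901102404 -0.02451070381522459 [ 0.11297732 -0.62099109  0.50481822] [[0.909, -0.418, -0.001], [-0.205, -0.443, -0.873], [0.364, 0.793, -0.488]]
top 490.37750109046203 0.028504007222919042 [0.18774716 0.09392417 1.30637066] [[-0.066, -0.998, -0.001], [-0.974, 0.065, -0.216], [0.216, -0.014, -0.976]]
{'t': 0.1, 'q': array([-1.36647537,  0.615857  , -0.01261943,  1.42474372,  0.00809786,
        1.10338689, -0.04040036]), 'joint_velocities': array([ 1.58591800e-04, -2.90455804e-03,  2.01092566e-03, -4.05125039e-03,
       -6.67679529e-04,  2.01506317e-04,  1.68667009e-05]), 'joint_efforts': array([ 2.12787621e-03, -4.70383286e+01,  2.60584317e-01, -1.71570736e+01,
        1.00914910e-02,  5.95142803e-03, -1.20234574e-05]), 'position': array([0.14853452, 0.6320974 , 0.2302299 ]), 'ee_rot': array([-0.43963669,  0.55488014,  0.43859275,  0.55359191]), 'force': array([ 0.25025219, -0.95054948, -0.07839731]), 'torque': array([-0.0156193 ,  0.04285746,  0.00775134]), 'grip_width': 0.08528914521616977}
```

View pics/scene0.png

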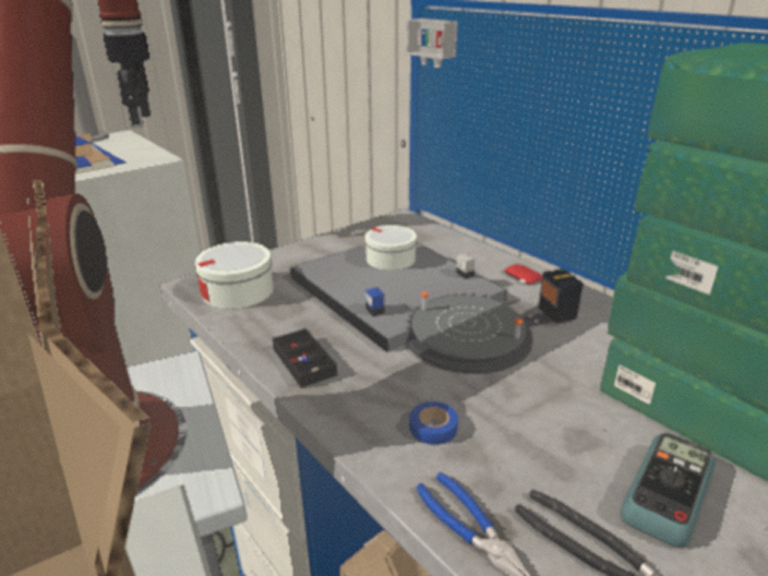

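View pics/top0.png

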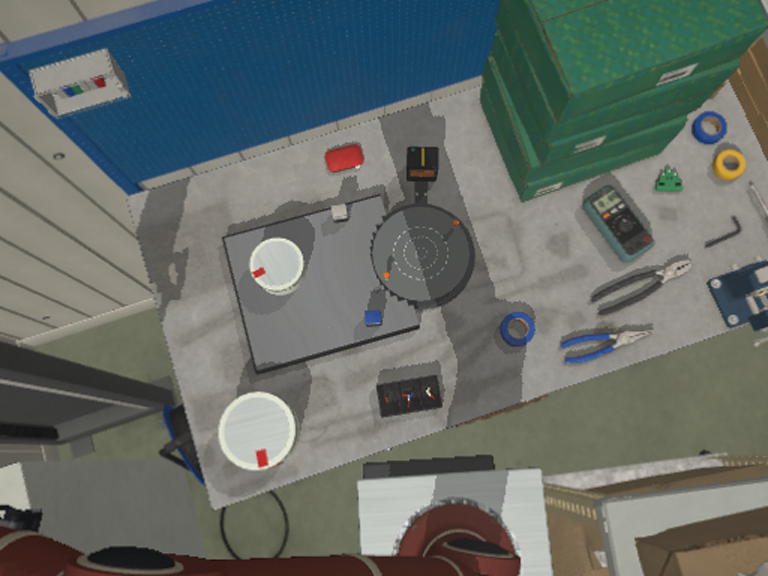

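Top view (1.5x enlarged):
- Pan about (422,253), studs (455,223) and (387,275).
- Reader (422,163), grey relay (339,212), blue relay (373,317), tape (517,329).
- White tins: one on the deck at (276,265), one on the bench at (257,431). The one on the deck is the smaller; I'll check its diameter.

```bash
cat > m.py <<'E'
from h import *
def circ(P):
    A=np.c_[2*P,np.ones(len(P))]; x=np.linalg.lstsq(A,(P**2).sum(1),rcond=None)[0]
    return x[:2],np.sqrt(x[2]+x[0]**2+x[1]**2)
def mask(n,lo,hi,p): return cv2.inRange(cv2.cvtColor(p,cv2.COLOR_RGB2HSV),lo,hi)
def comps(m,C,p=None,amin=6):
    k,l,s,c=cv2.connectedComponentsWithStats(m)
    for i in range(1,k):
        if s[i,4]>=amin:
            Q=C[l==i]; Q=Q[np.isfinite(Q).all(1)]
            print(np.round(c[i],1),s[i,4],'med',np.round(np.median(Q,0),4),'zmax',np.round(np.percentile(Q[:,2],95),4))
E
python3 - <<'E'
from m import *
for n in('top','scene'):
    z=np.load(f'/tmp/{n}.npz');p,d=z['p'],z['d'];C=cloud(n,d)
    print(n)
    for nm,lo,hi in(('orange',(5,150,120),(20,255,255)),('red',(0,150,120),(4,255,255)),('red2',(174,150,120),(180,255,255)),('blue',(105,150,80),(125,255,255))):
        print(nm); m=mask(n,lo,hi,p)
        reg=(C[...,0]>.3)&(C[...,0]<1)&(abs(C[...,1])<.6)&(C[...,2]>.005)&(C[...,2]<.15); comps(m*reg.astype(np.uint8),C)
    hsv=cv2.cvtColor(p,cv2.COLOR_RGB2HSV)
    w=((hsv[...,2]>170)&(hsv[...,1]<60)&(C[...,2]>.03)&(C[...,2]<.13)).astype(np.uint8)
    print('white');comps(w,C,amin=60)
    if n=='top':
        print('pan z',C[168,281],'deck',C[200,200],C[150,200])
        k,l,s,c=cv2.connectedComponentsWithStats(w)
        for i in range(1,k):
            if s[i,4]>800:
                cn,_=cv2.findContours((l==i).astype(np.uint8),0,1); cn=max(cn,key=cv2.contourArea)
                cn=cv2.convexHull(cn).reshape(-1,2)
                zz=np.median(C[l==i][:,2]); print(c[i],'ztop',zz,circ(atz('top',cn,zz)[:,:2]))
        # deck outline
        dk=((C[...,2]>.017)&(C[...,2]<.031)).astype(np.uint8)
        dk=cv2.morphologyEx(dk,2,np.ones((3,3))); k,l,s,c=cv2.connectedComponentsWithStats(dk)
        i=1+np.argmax(s[1:,4]); print('deck',s[i],c[i]); cv2.imwrite('/tmp/dk.png',(l==i)*255)
        save('pics/crop1.png',np.hstack([p[140:235,140:260],p[255:350-5,120:240][:95] if False else p[240:335,120:240]]),3)
E
```

```text
top
orange
[482.7 104. ] 6 med [ 0.6911 -0.5556  0.0189] zmax 0.0247
[491.3 104.8] 6 med [ 0.6846 -0.5788  0.0216] zmax 0.0267
[482.  111.3] 6 med [ 0.6667 -0.5484  0.0207] zmax 0.0226
[489.8 113.1] 9 med [ 0.661  -0.5705  0.0176] zmax 0.022
[403.8 143.1] 8 med [ 0.5863 -0.3187  0.0332] zmax 0.0365
[303.4 147.9] 11 med [ 0.5836 -0.0424  0.0559] zmax 0.0589
[257.5 182.7] 12 med [0.4963 0.0847 0.0567] zmax 0.061
red
[228.9 104.9] 316 med [0.7369 0.15   0.0138] zmax 0.0186
[172.2 181.3] 28 med [0.5108 0.3049 0.0752] zmax 0.0791
red2
blue
[285.8  59.3] 6 med [ 0.8653 -0.0189  0.0146] zmax 0.0193
[244.8  72.3] 6 med [0.8335 0.1006 0.0134] zmax 0.0162
[237.8  74.3] 6 med [0.8275 0.1208 0.0143] zmax 0.0183
[471.6  85.9] 180 med [ 0.7409 -0.5303  0.0194] zmax 0.0237
[222.1  79.3] 26 med [0.8154 0.1641 0.0143] zmax 0.0187
[191.  89.] 15 med [0.7916 0.2545 0.0143] zmax 0.0178
[172.  95.] 9 med [0.7757 0.3082 0.0143] zmax 0.0187
[162.5  97.9] 8 med [0.7704 0.3359 0.0134] zmax 0.0174
[ 75.6 114. ] 231 med [0.7095 0.5536 0.0795] zmax 0.1428
[124. 110.] 9 med [0.7407 0.4438 0.0148] zmax 0.0172
[11
[... 1771 characters left out ...]
x 0.1259
[211.7  91. ] 239 med [0.6191 0.9762 0.0804] zmax 0.1227
[224.9  95.4] 282 med [0.6447 0.8804 0.0806] zmax 0.125
[239.2 100.3] 311 med [0.6705 0.7859 0.0813] zmax 0.1251
[255.4 106. ] 365 med [0.6966 0.689  0.0824] zmax 0.1248
[268.2 110.9] 162 med [0.7184 0.625  0.0776] zmax 0.121
[257.9 161. ] 571 med [0.5036 0.2571 0.0744] zmax 0.0762
[153.6 174.3] 996 med [0.2345 0.2946 0.0689] zmax 0.0704
[308.5 172.8] 68 med [0.6096 0.159  0.0575] zmax 0.0616
[425.4 254.5] 194 med [ 0.6415 -0.2267  0.0485] zmax 0.0565
[108.3 357.8] 2243 med [ 0.0768 -0.2787  0.1216] zmax 0.1228[ WARN:0@0.825] global loadsave.cpp:1063 imwrite_ Unsupported depth image for selected encoder is fallbacked to CV_8U.
```

View pics/crop1.png

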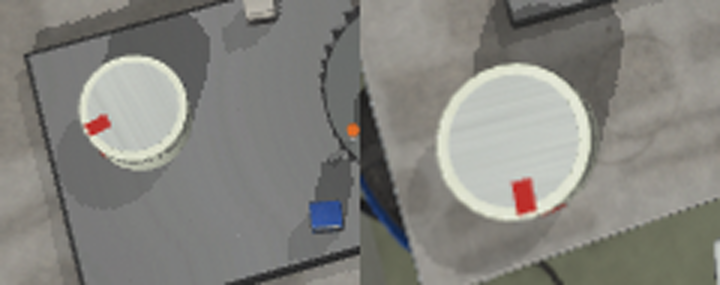

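The crop shows the deck tin (R 47.7 mm, matches 94 mm) with its tab at the left, and the bench tin with R 62.8 mm. The smaller one on the deck is the one meant. Next I measure the station axis, reader and relays.

Run:
```python
from m import *
z=np.load('/tmp/top.npz');p,d=z['p'],z['d'];C=cloud('top',d)
co=np.array([[225,238],[257,370],[383,197],[418,327]])/1.5-.17
W=atz('top',co,.024);print(np.round(W,4))
for a,b in((0,2),(1,3)):
    v=W[a]-W[b];print('deck +y dir deg',np.degrees(np.arctan2(v[1],v[0])))
v=W[0]-W[1];print('far edge (+x?) deg',np.degrees(np.arctan2(v[1],v[0])), np.linalg.norm(v))
# deck mid-line and pan
dk=((C[...,2]>.017)&(C[...,2]<.031)).astype(np.uint8)
# far edge line by fit; reader block
rd=(C[...,2]>.066)&(C[...,2]<.09)&(C[...,0]>.6)&(C[...,0]<.78)&(C[...,1]>-.05)&(C[...,1]<.08)
Q=C[rd];print('reader',len(Q),Q.mean(0),cv2.minAreaRect(Q[:,:2].astype(np.float32)*1000))
for nm,b in(('grey',(.56,.66,.1,.2)),('blue',(.38,.46,.08,.15))):
    m=(C[...,2]>.052)&(C[...,2]<.07)&(C[...,0]>b[0])&(C[...,0]<b[1])&(C[...,1]>b[2])&(C[...,1]<b[3])
    Q=C[m];print(nm,len(Q),np.median(Q,0),cv2.minAreaRect(Q[:,:2].astype(np.float32)*1000))
# pan: dark disc edge vs base: base disc radius100 z10; use height step 
m=((C[...,2]>.015)&(C[...,2]<.034)&(C[...,0]>.42)&(C[...,0]<.66)&(C[...,1]<.02)&(C[...,1]>-.12)).astype(np.uint8)
m=cv2.morphologyEx(m,2,np.ones((3,3)));cn,_=cv2.findContours(m,0,1);cn=max(cn,key=cv2.contourArea).reshape(-1,2)
P=atz('top',cn,.024);P=P[P[:,1]<.012][:,:2]
c,r=circ(P)
for _ in range(3):
    e=abs(np.linalg.norm(P-c,axis=1)-r);P=P[e<.003];c,r=circ(P)
print('pan',c,r,len(P))
# dashed circle
hsv=cv2.cvtColor(p,cv2.COLOR_RGB2GRAY).astype(float); hp=hsv-cv2.GaussianBlur(hsv,(0,0),4)
L=atz('top',np.stack(np.meshgrid(range(512),range(384)),-1).reshape(-1,2),.024).reshape(384,512,3)[...,:2]
best=[]
for dx in np.arange(-8,9,1)/1e3:
  for dy in np.arange(-8,9,1)/1e3:
    r=np.linalg.norm(L-np.array([.54+dx,.0205+dy]),axis=-1); best.append((hp[abs(r-.049)<.0012].mean(),.54+dx,.0205+dy))
print(sorted(best)[-4:])
```

```text
[[0.5916 0.3723 0.024 ]
 [0.3482 0.3207 0.024 ]
 [0.6511 0.0816 0.024 ]
 [0.4053 0.0352 0.024 ]]
deck +y dir deg 101.55884620683192
deck +y dir deg 101.31315131819066
far edge (+x?) deg 11.947899829525122 0.24881350031383015
reader 329 [0.69959303 0.00810273 0.07618709] ((700.9012451171875, 8.26959228515625), (53.8016357421875, 43.93843460083008), 85.93788146972656)
grey 84 [0.61820423 0.16146272 0.06060795] ((618.4063110351562, 161.77163696289062), (22.22524070739746, 26.30735206604004), 4.2705488204956055)
blue 89 [0.42256029 0.11360844 0.06106932] ((422.7038879394531, 114.01983642578125), (25.980283737182617, 21.266212463378906), 87.43888092041016)
pan [0.5404483  0.02129794] 0.08669555656141024 81
[(np.float64(18.81558481382874), np.float64(0.542), np.float64(0.021500000000000002)), (np.float64(19.39596087822669), np.float64(0.542), np.float64(0.0205)), (np.float64(19.80050320534753), np.float64(0.541), np.float64(0.021500000000000002)), (np.float64(20.227615869893995), np.float64(0.541), np.float64(0.0205))]
```

```bash
cat > go.py <<'E'
from h import *
from scipy.spatial.transform import Rotation as Ro
def go(pos,yaw):
    s=bot.read_state(); R=Ro.from_quat(s['ee_rot']); M=R.as_matrix()
    cy=np.degrees(np.arctan2(M[1,2],M[0,2]))
    if yaw is None: yaw=cy
    yaw=min((yaw+180*k for k in range(-3,4)),key=lambda a:abs(a-cy))
    a=np.radians(yaw); zt=np.array([np.cos(a),np.sin(a),0]); xt=np.array([0,0,-1.]); T=np.c_[xt,np.cross(zt,xt),zt]
    rv=np.degrees((R.inv()*Ro.from_matrix(T)).as_rotvec())
    print('jaw yaw now',cy.round(1),'tgt',yaw,'rotvec',rv.round(2),'then slide mm',(T.T@(np.array(pos)-s['position'])*1e3).round(1),'| pos',s['position'].round(4),'q',s['q'].round(2),'F',s['force'].round(1),'t',round(s['t'],2),'w',round(s['grip_width'],4))
E
python3 -c "
from go import *
P=np.array([.5405,.021]);a=np.radians(-55.5);s=P+.078*np.array([np.cos(a),np.sin(a)]);print(s)
go([*s,.16],34.5)"
```

```text
[ 0.58467969 -0.04328184]
jaw yaw now 76.8 tgt 34.5 rotvec [42.28 -0.13  0.05] then slide mm [  70.2 -803.6  -23.1] | pos [0.1485 0.6321 0.2302] q [-1.37  0.62 -0.01  1.42  0.01  1.1  -0.04] F [ 0.3 -1.  -0.1] t 0.1 w 0.0853
```

>>> {"name": "servo_tool", "arguments": {"commands": [{"slide":[0,0,0],"angular":[7,0,0]},{"slide":[0,0,0],"angular":[7,0,0]},{"slide":[0,0,0],"angular":[7,0,0]},{"slide":[0,0,0],"angular":[7,0,0]},{"slide":[0,0,0],"angular":[7,0,0]},{"slide":[0,0,0],"angular":[7,0,0]},{"slide":[0,-10,0],"angular":[0,0,0]},{"slide":[0,-20,0],"angular":[0,0,0]},{"slide":[0,-25,0],"angular":[0,0,0]},{"slide":[0,-25,0],"angular":[0,0,0]},{"slide":[0,-25,0],"angular":[0,0,0]},{"slide":[0,-25,0],"angular":[0,0,0]},{"slide":[0,-25,0],"angular":[0,0,0]},{"slide":[0,-25,0],"angular":[0,0,0]},{"slide":[0,-25,0],"angular":[0,0,0]},{"slide":[0,-25,0],"angular":[0,0,0]},{"slide":[0,-25,0],"angular":[0,0,0]},{"slide":[0,-25,0],"angular":[0,0,0]},{"slide":[0,-25,0],"angular":[0,0,0]},{"slide":[0,-25,0],"angular":[0,0,0]}], "grip": 0.2}}

```text
t: 1.77
position: [0.3374, 0.3595, 0.2312]
ee_rot: [-0.213, 0.675, 0.212, 0.674]
force: [-0.2, 0.7, 0.1]
grip_width: 0.0339
```

>>> {"name": "servo_tool", "arguments": {"commands": [{"slide":[0,-25,0],"angular":[0,0,0]},{"slide":[0,-25,0],"angular":[0,0,0]},{"slide":[0,-25,0],"angular":[0,0,0]},{"slide":[0,-25,0],"angular":[0,0,0]},{"slide":[0,-25,0],"angular":[0,0,0]},{"slide":[0,-25,0],"angular":[0,0,0]},{"slide":[0,-25,0],"angular":[0,0,0]},{"slide":[0,-25,0],"angular":[0,0,0]},{"slide":[0,-25,0],"angular":[0,0,0]},{"slide":[0,-25,0],"angular":[0,0,0]},{"slide":[0,-25,0],"angular":[0,0,0]},{"slide":[0,-25,0],"angular":[0,0,0]},{"slide":[0,-25,0],"angular":[0,0,0]},{"slide":[0,-25,0],"angular":[0,0,0]},{"slide":[0,-25,0],"angular":[0,0,0]},{"slide":[0,-25,0],"angular":[0,0,0]},{"slide":[0,-20,0],"angular":[0,0,0]},{"slide":[0,-10,0],"angular":[0,0,0]},{"slide":[0,0,0],"angular":[0,0,0]}]}}

```text
t: 3.35
position: [0.5824, 0.005, 0.231]
ee_rot: [-0.211, 0.675, 0.21, 0.675]
force: [-0.9, 0.3, 0.9]
grip_width: 0.0339
```

```bash
python3 -c "
from go import *
go([.5847,-.0433,.034],34.5)"
```

```text
jaw yaw now 34.6 tgt 34.5 rotvec [ 0.11 -0.08  0.09] then slide mm [197.  -41.1 -25.5] | pos [0.5824 0.005  0.231 ] q [-0.23  0.52  0.28  1.63 -0.16  1.01  0.71] F [-0.9  0.3  0.9] t 3.35 w 0.0339
```

>>> {"name": "servo_tool", "arguments": {"commands": [{"slide":[0,-13,-8],"angular":[0,0,0]},{"slide":[0,-14,-9],"angular":[0,0,0]},{"slide":[0,-14,-8.5],"angular":[0,0,0]},{"slide":[10,0,0],"angular":[0,0,0]},{"slide":[20,0,0],"angular":[0,0,0]},{"slide":[25,0,0],"angular":[0,0,0]},{"slide":[25,0,0],"angular":[0,0,0]},{"slide":[25,0,0],"angular":[0,0,0]},{"slide":[25,0,0],"angular":[0,0,0]},{"slide":[20,0,0],"angular":[0,0,0]},{"slide":[15,0,0],"angular":[0,0,0]},{"slide":[0,0,0],"angular":[0,0,0]}]}}

```text
t: 4.35
position: [0.5809, -0.0365, 0.0623]
ee_rot: [-0.211, 0.677, 0.214, 0.672]
force: [-0.9, 0.1, 0.3]
grip_width: 0.0342
```

```bash
python3 -c "
from go import *
go([.5847,-.0433,.038],34.5)
a,_=cap('top');b,_=cap('scene')
save('pics/s1.png',np.hstack([a[100:250,220:380],b[150:300,260:420]]),2.5)"
```

```text
jaw yaw now 35.0 tgt 34.5 rotvec [ 0.48 -0.34 -0.41] then slide mm [24.3 -7.8 -0.8] | pos [ 0.5809 -0.0365  0.0623] q [-0.11  0.73  0.21  1.79 -0.24  0.65  0.86] F [-0.9  0.1  0.3] t 4.35 w 0.0342
```

View pics/s1.png

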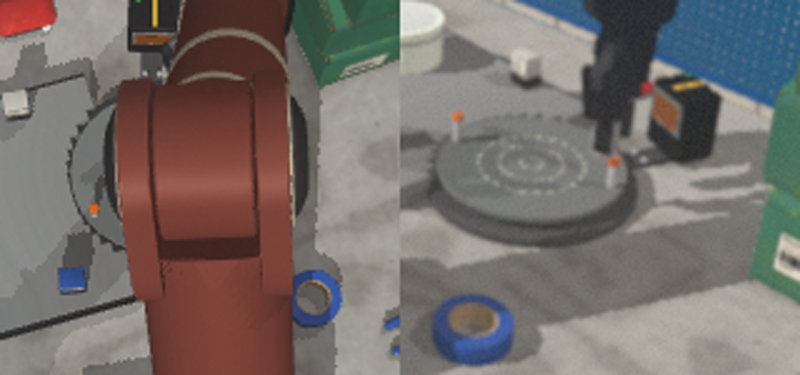

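The scene view shows the fingers just above and inside the stud at (614,162) of the crop. I check whether the shortfall is only lag.

```bash
python3 -c "
from go import *
go([.5847,-.0433,.038],34.5)"
```

```text
jaw yaw now 34.9 tgt 34.5 rotvec [ 0.41 -0.05 -0.12] then slide mm [27.8 -5.1 -2.4] | pos [ 0.5838 -0.0377  0.0658] q [-0.11  0.73  0.22  1.79 -0.24  0.66  0.86] F [-0.9  0.2 -0.1] t 4.45 w 0.0344
```

>>> {"name": "servo_tool", "arguments": {"commands": [{"slide":[0,-5,-2.5],"angular":[0,0,0]},{"slide":[9,0,0],"angular":[0,0,0]},{"slide":[9,0,0],"angular":[0,0,0]},{"slide":[9,0,0],"angular":[0,0,0]},{"slide":[0,0,0],"angular":[0,0,0]},{"slide":[0,0,0],"angular":[0,0,0]}]}}

```text
t: 4.95
position: [0.5847, -0.0451, 0.0384]
ee_rot: [-0.211, 0.675, 0.212, 0.674]
force: [-0.5, 1.4, 0.0]
grip_width: 0.0343
```

>>> {"name": "servo_tool", "arguments": {"commands": [{"slide":[0,0,0],"angular":[0,0,0]},{"slide":[0,0,0],"angular":[0,0,0]},{"slide":[0,0,0],"angular":[0,0,0]},{"slide":[0,0,0],"angular":[0,0,0]}], "grip": 0.62}}

```text
t: 5.28
position: [0.5857, -0.0453, 0.0396]
ee_rot: [-0.211, 0.675, 0.211, 0.675]
force: [-0.0, 0.6, -0.2]
grip_width: 0.0164
```

```bash
python3 -c "
from go import *
go([.5847,-.0433,.038],34.5)"
```

```text
jaw yaw now 34.8 tgt 34.5 rotvec [0.28 0.03 0.03] then slide mm [1.6 2.2 0.3] | pos [ 0.5857 -0.0453  0.0396] q [-0.08  0.77  0.2   1.79 -0.25  0.6   0.88] F [-0.   0.6 -0.2] t 5.28 w 0.0164
```

>>> {"name": "servo_tool", "arguments": {"commands": [{"slide":[0,0.3,6.9],"angular":[-5,0,0]},{"slide":[0,0.3,6.9],"angular":[-5,0,0]},{"slide":[0,0.3,6.9],"angular":[-5,0,0]},{"slide":[0,0.3,6.9],"angular":[-5,0,0]},{"slide":[0,0.3,6.9],"angular":[-5,0,0]},{"slide":[0,0.3,6.9],"angular":[-5,0,0]},{"slide":[0,0.3,6.9],"angular":[-5,0,0]},{"slide":[0,0.3,6.9],"angular":[-5,0,0]},{"slide":[0,0.3,6.9],"angular":[-5,0,0]},{"slide":[0,0.3,6.9],"angular":[-5,0,0]},{"slide":[0,0.3,6.9],"angular":[-5,0,0]},{"slide":[0,0.3,6.9],"angular":[-5,0,0]},{"slide":[0,0.3,5],"angular":[-4,0,0]},{"slide":[0,0,0],"angular":[0,0,0]},{"slide":[0,0,0],"angular":[0,0,0]}]}}

```text
t: 6.53
position: [0.6184, 0.0313, 0.0394]
ee_rot: [-0.536, 0.461, 0.536, 0.461]
force: [-0.4, -0.1, 0.1]
grip_width: 0.0163
```

```bash
python3 -c "
from m import *
from go import go
p,d=cap('scene')
C=cloud('scene',d);m=mask('scene',(5,150,120),(20,255,255),p)
reg=(C[...,0]>.4)&(C[...,0]<.7)&(abs(C[...,1])<.2);comps(m*reg.astype(np.uint8),C,amin=3)
go([.6,.02,.038],None)"
```

```text
[365.8 194.1] 43 med [0.6787 0.0051 0.0534] zmax 0.0616
[284.2 214. ] 10 med [0.46   0.0095 0.0538] zmax 0.0545
jaw yaw now 98.7 tgt 98.6625471920211 rotvec [-0.   -0.02 -0.01] then slide mm [ 1.4 19.8 -8. ] | pos [0.6184 0.0309 0.0394] q [-0.04  0.8  -0.08  1.69  0.1   0.66  1.55] F [-0.5  0.2 -0.9] t 6.58 w 0.0162
```

>>> {"name": "servo_tool", "arguments": {"commands": [{"slide":[-10,0,0],"angular":[0,0,0]},{"slide":[-20,0,0],"angular":[0,0,0]},{"slide":[-20,0,0],"angular":[0,0,0]},{"slide":[-20,0,0],"angular":[7,0,0]},{"slide":[-20,0,0],"angular":[7,0,0]},{"slide":[-15,0,0],"angular":[7,0,0]},{"slide":[0,0,0],"angular":[7,0,0]},{"slide":[0,0,0],"angular":[7,0,0]},{"slide":[0,0,0],"angular":[7,0,0]},{"slide":[0,0,0],"angular":[7,0,0]},{"slide":[0,0,0],"angular":[7,0,0]},{"slide":[0,0,0],"angular":[7,0,0]},{"slide":[0,0,0],"angular":[7,0,0]},{"slide":[0,0,0],"angular":[7,0,0]},{"slide":[0,0,0],"angular":[7,0,0]},{"slide":[0,0,0],"angular":[7,0,0]},{"slide":[0,0,0],"angular":[3.3,0,0]},{"slide":[0,0,0],"angular":[0,0,0]}], "grip": -0.2}}

```text
t: 8.08
position: [0.6185, 0.0315, 0.145]
ee_rot: [-0.027, 0.706, 0.027, 0.707]
force: [-0.8, -0.7, -0.9]
grip_width: 0.0512
```

>>> {"name": "servo_tool", "arguments": {"commands": [{"slide":[0,16.3,-3.9],"angular":[0,0,0]},{"slide":[0,16.3,-3.9],"angular":[0,0,0]},{"slide":[0,16.3,-3.9],"angular":[0,0,0]},{"slide":[0,16.3,-3.9],"angular":[0,0,0]},{"slide":[0,16.3,-3.9],"angular":[0,0,0]},{"slide":[0,16.3,-3.9],"angular":[0,0,0]},{"slide":[0,16.3,-3.9],"angular":[0,0,0]},{"slide":[0,16.3,-3.9],"angular":[0,0,0]},{"slide":[0,16.3,-3.9],"angular":[0,0,0]},{"slide":[0,16.3,-3.9],"angular":[0,0,0]},{"slide":[0,16.3,-3.9],"angular":[0,0,0]},{"slide":[0,16.3,-3.9],"angular":[0,0,0]},{"slide":[0,16.3,-3.9],"angular":[0,0,0]},{"slide":[0,16.3,-3.9],"angular":[0,0,0]},{"slide":[0,16.3,-3.9],"angular":[0,0,0]},{"slide":[0,16.3,-3.9],"angular":[0,0,0]},{"slide":[0,16.3,-3.9],"angular":[0,0,0]},{"slide":[0,16.3,-3.9],"angular":[0,0,0]},{"slide":[0,16.3,-3.9],"angular":[0,0,0]},{"slide":[0,16.3,-3.9],"angular":[0,0,0]}]}}

```text
t: 9.75
position: [0.515, 0.3509, 0.1449]
ee_rot: [-0.028, 0.707, 0.028, 0.707]
force: [0.8, 0.9, -0.2]
grip_width: 0.0512
```

```bash
python3 -c "
from m import *
from go import go
p,d=cap('top')
C=cloud('top',d);m=mask('top',(5,150,120),(20,255,255),p)
reg=(C[...,0]>.4)&(C[...,0]<.65)&(abs(C[...,1])<.2);comps(m*reg.astype(np.uint8),C,amin=3)
go([.5151,.3498,.036],4.4)"
```

```text
[275.2 137.5] 12 med [0.6186 0.0297 0.0532] zmax 0.0581
[285.8 193.5] 13 med [0.4644 0.0124 0.0548] zmax 0.0589
jaw yaw now 4.9 tgt 4.4 rotvec [ 0.49 -0.07 -0.29] then slide mm [108.6  -6.6   1.8] | pos [0.5128 0.3563 0.1446] q [-0.88  0.69  0.4   1.61 -0.33  0.9  -0.26] F [-1.4  2.7 -0.5] t 9.8 w 0.0511
```

>>> {"name": "servo_tool", "arguments": {"commands": [{"slide":[6,0,0],"angular":[0.4,0,0]},{"slide":[12,0,0],"angular":[0,0,0]},{"slide":[12,0,0],"angular":[0,0,0]},{"slide":[12,0,0],"angular":[0,0,0]},{"slide":[12,0,0],"angular":[0,0,0]},{"slide":[12,0,0],"angular":[0,0,0]},{"slide":[12,0,0],"angular":[0,0,0]},{"slide":[12,0,0],"angular":[0,0,0]},{"slide":[12,0,0],"angular":[0,0,0]},{"slide":[6,0,0],"angular":[0,0,0]},{"slide":[0,0,0],"angular":[0,0,0]},{"slide":[0,0,0],"angular":[0,0,0]},{"slide":[0,0,0],"angular":[0,0,0]}]}}

```text
t: 10.88
position: [0.5158, 0.3505, 0.0369]
ee_rot: [-0.025, 0.706, 0.025, 0.707]
force: [-0.2, -0.1, 0.2]
grip_width: 0.0512
```

```bash
python3 -c "
from go import *
go([.5413-.077*.0508,.021+.997*.0508,.036],4.4)"
```

```text
jaw yaw now 4.1 tgt 4.4 rotvec [-0.32  0.08 -0.03] then slide mm [ 9.000e-01 -2.797e+02  1.000e-01] | pos [0.5158 0.3505 0.0369] q [-0.83  0.83  0.34  1.69 -0.4   0.69 -0.21] F [-0.2 -0.1  0.2] t 10.88 w 0.0512
```

>>> {"name": "servo_tool", "arguments": {"commands": [{"slide":[0,-5,0],"angular":[-0.3,0,0]},{"slide":[0,-6,0],"angular":[0,0,0]},{"slide":[0,-6,0],"angular":[0,0,0]},{"slide":[0,-5,0],"angular":[0,0,0]},{"slide":[0,-3,0],"angular":[0,0,0]},{"slide":[0,-4,0],"angular":[0,0,0]},{"slide":[0,-5,0],"angular":[0,0,0]},{"slide":[0,-6,0],"angular":[0,0,0]},{"slide":[0,-7,0],"angular":[0,0,0]},{"slide":[0,-8,0],"angular":[0,0,0]},{"slide":[0,-8,0],"angular":[0,0,0]},{"slide":[0,-8,0],"angular":[0,0,0]},{"slide":[0,-8,0],"angular":[0,0,0]},{"slide":[0,-8,0],"angular":[0,0,0]},{"slide":[0,-8,0],"angular":[0,0,0]},{"slide":[0,-8,0],"angular":[0,0,0]},{"slide":[0,-6,0],"angular":[0,0,0]},{"slide":[0,-4,0],"angular":[0,0,0]},{"slide":[0,0,0],"angular":[0,0,0]},{"slide":[0,0,0],"angular":[0,0,0]}]}}

```text
t: 12.55
position: [0.5236, 0.2359, 0.0359]
ee_rot: [-0.027, 0.707, 0.026, 0.706]
force: [-0.0, 1.2, -1.0]
grip_width: 0.0512
```

```bash
python3 -c "
from go import *
go([.5413-.077*.0508,.021+.997*.0508,.036],4.4)
b,_=cap('scene');a,_=cap('top')
save('pics/p1.png',np.hstack([a[80:250,160:330],b[100:270,200:370]]),2.3)"
```

```text
jaw yaw now 4.3 tgt 4.4 rotvec [-0.08 -0.06  0.12] then slide mm [-1.000e-01 -1.648e+02  1.200e+00] | pos [0.5236 0.2359 0.0359] q [-0.65  0.77  0.31  1.83 -0.38  0.59 -0.03] F [-0.   1.2 -1. ] t 12.55 w 0.0512
```

View pics/p1.png

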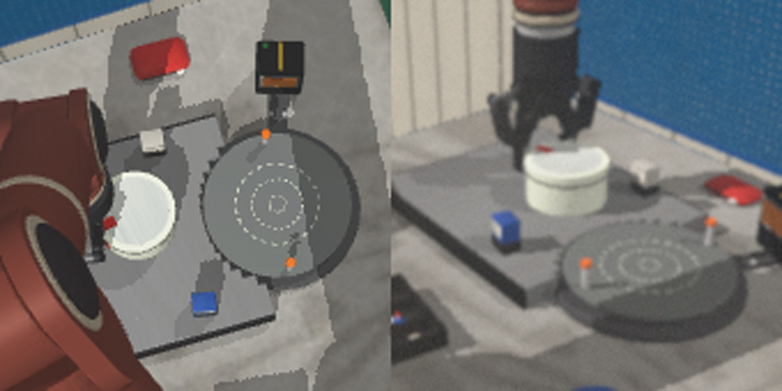

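The tin is riding in front of the fingers (left crop (140,212)) and the relays are untouched. I fit the tin's centre to set the contact offset.

```bash
cat >> m.py <<'E'
from scipy.optimize import least_squares
def tin(n,zt=.074,box=(.4,.65,-.1,.35),R=.047):
    z=np.load(f'/tmp/{n}.npz');p,d=z['p'],z['d'];C=cloud(n,d)
    h=cv2.cvtColor(p,cv2.COLOR_RGB2HSV)
    # lid: height near top
    w=((abs(C[...,2]-zt)<.012)&(h[...,2]>120)&(h[...,1]<90)&(C[...,0]>box[0])&(C[...,0]<box[1])&(C[...,1]>box[2])&(C[...,1]<box[3])).astype(np.uint8)
    k,l,s,c=cv2.connectedComponentsWithStats(w); i=1+np.argmax(s[1:,4])
    cn,_=cv2.findContours((l==i).astype(np.uint8),0,1); cn=cv2.convexHull(max(cn,key=cv2.contourArea)).reshape(-1,2)
    # densify not needed; px half-width bias removed with R+-: fit centre robustly
    P=atz(n,cn,zt)[:,:2]; x0=np.median(C[l==i][:,:2],0)
    f=least_squares(lambda x:np.linalg.norm(P-x[:2],axis=1)-x[2],[*x0,R],loss='soft_l1',f_scale=.001,bounds=([-9,-9,.0455],[9,9,.0485]))
    c=f.x[:2]; r=((h[...,0]<5)|(h[...,0]>173))&(h[...,1]>140)&(h[...,2]>90)&(abs(C[...,2]-zt)<.012)&(np.linalg.norm(C[...,:2]-c,axis=-1)<.05)
    out=f"{n} tin {c.round(4)} R {f.x[2]:.4f} rms {np.sqrt(np.mean(f.fun**2))*1e3:.2f}"
    if r.sum()>3:
        v,u=np.nonzero(r); t=atz(n,[[u.mean(),v.mean()]],zt)[0,:2]-c
        out+=f" tab ang {np.degrees(np.arctan2(t[1],t[0])):.1f} rad {np.linalg.norm(t):.4f} n {r.sum()}"
    print(out); return c
E
python3 -c "
from m import *
tin('top');tin('scene')"
```

```text
top tin [0.5283 0.1848] R 0.0469 rms 3.61 tab ang 110.7 rad 0.0317 n 22
scene tin [0.5255 0.1777] R 0.0485 rms 6.68
```

>>> {"name": "servo_tool", "arguments": {"commands": [{"slide":[0,-4,0],"angular":[0,0,0]},{"slide":[0,-7,0],"angular":[0,0,0]},{"slide":[0,-7,0],"angular":[0,0,0]},{"slide":[0,-7,0],"angular":[0,0,0]},{"slide":[0,-7,0],"angular":[0,0,0]},{"slide":[0,-7,0],"angular":[0,0,0]},{"slide":[0,-7,0],"angular":[0,0,0]},{"slide":[0,-7,0],"angular":[0,0,0]},{"slide":[0,-7,0],"angular":[0,0,0]},{"slide":[0,-7,0],"angular":[0,0,0]},{"slide":[0,-7,0],"angular":[0,0,0]},{"slide":[0,-7,0],"angular":[0,0,0]},{"slide":[0,-4,0],"angular":[0,0,0]},{"slide":[0,0,0],"angular":[0,0,0]}]}}

```text
t: 13.82
position: [0.5307, 0.151, 0.0365]
ee_rot: [-0.027, 0.706, 0.026, 0.707]
force: [-0.7, 0.7, 0.2]
grip_width: 0.0515
```

```bash
python3 -c "
from m import *
from go import go
go([.5413-.077*.051,.021+.997*.051,.036],4.4)
cap('scene');cap('top');tin('top');tin('scene')"
```

```text
jaw yaw now 4.3 tgt 4.4 rotvec [-0.14  0.02  0.07] then slide mm [  0.5 -79.4   0.6] | pos [0.5307 0.151  0.0365] q [-0.49  0.75  0.28  1.9  -0.37  0.54  0.1 ] F [-0.7  0.7  0.2] t 13.82 w 0.0515
top tin [0.5348 0.1017] R 0.0475 rms 3.20 tab ang 111.2 rad 0.0279 n 12
scene tin [0.5296 0.0914] R 0.0485 rms 6.16
```

>>> {"name": "servo_tool", "arguments": {"commands": [{"slide":[0,-3,0],"angular":[0,0,0]},{"slide":[0,-5,0],"angular":[0,0,0]},{"slide":[0,-5,0],"angular":[0,0,0]},{"slide":[0,-5,0],"angular":[0,0,0]},{"slide":[0,-5,0],"angular":[0,0,0]},{"slide":[0,-5,0],"angular":[0,0,0]},{"slide":[0,-5,0],"angular":[0,0,0]},{"slide":[0,-5,0],"angular":[0,0,0]},{"slide":[0,-5,0],"angular":[0,0,0]},{"slide":[0,-5,0],"angular":[0,0,0]},{"slide":[0,-5,0],"angular":[0,0,0]},{"slide":[0,-5,0],"angular":[0,0,0]},{"slide":[0,-5,0],"angular":[0,0,0]},{"slide":[0,-4,0],"angular":[0,0,0]},{"slide":[0,-3,0],"angular":[0,0,0]},{"slide":[0,-2,0],"angular":[0,0,0]},{"slide":[0,0,0],"angular":[0,0,0]},{"slide":[0,0,0],"angular":[0,0,0]}]}}

```text
t: 15.42
position: [0.536, 0.0805, 0.0364]
ee_rot: [-0.027, 0.707, 0.027, 0.707]
force: [0.7, 0.2, 0.4]
grip_width: 0.0507
```

```bash
python3 -c "
from m import *
from go import go
go([.5413-.077*.051,.021+.997*.051,.036],4.4)
b,_=cap('scene');a,_=cap('top');tin('top');tin('scene')
save('pics/p2.png',np.hstack([a[80:250,190:360],b[130:300,240:410]]),2.3)"
```

```text
jaw yaw now 4.4 tgt 4.4 rotvec [-0.04  0.01  0.04] then slide mm [ 0.4 -8.7  0.7] | pos [0.536  0.0805 0.0364] q [-0.35  0.74  0.26  1.93 -0.35  0.52  0.22] F [0.7 0.2 0.4] t 15.42 w 0.0507
top tin [0.5393 0.0287] R 0.0455 rms 9.65
scene tin [0.5352 0.0216] R 0.0485 rms 4.74
```

View pics/p2.png

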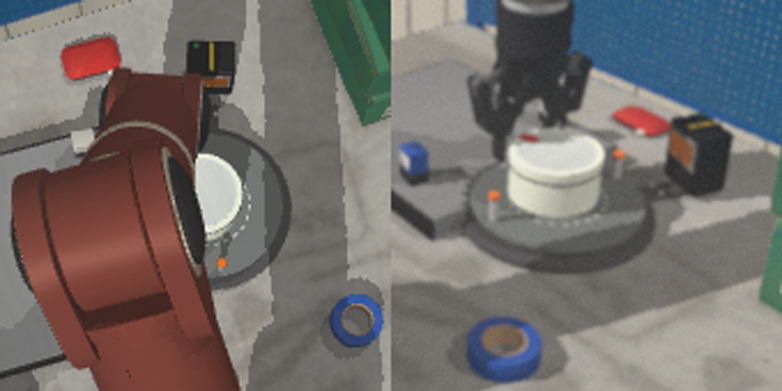

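>>> {"name": "servo_tool", "arguments": {"commands": [{"slide":[0,-2,0],"angular":[0,0,0]},{"slide":[0,-2,0],"angular":[0,0,0]},{"slide":[0,-1.5,0],"angular":[0,0,0]},{"slide":[0,0,0],"angular":[0,0,0]},{"slide":[0,0,0],"angular":[0,0,0]},{"slide":[0,5,0],"angular":[0,0,0]},{"slide":[0,15,0],"angular":[0,0,0]},{"slide":[0,18,0],"angular":[0,0,0]},{"slide":[0,18,0],"angular":[0,0,0]},{"slide":[0,18,0],"angular":[0,0,0]},{"slide":[0,18,0],"angular":[0,0,0]},{"slide":[0,18,0],"angular":[0,0,0]},{"slide":[0,18,0],"angular":[0,0,0]},{"slide":[0,10,0],"angular":[0,0,0]},{"slide":[0,0,0],"angular":[0,0,0]}]}}

```text
t: 16.77
position: [0.5251, 0.2164, 0.0361]
ee_rot: [-0.028, 0.707, 0.029, 0.706]
force: [0.3, 0.5, 0.1]
grip_width: 0.0513
```

```bash
python3 -c "
from m import *
from go import go
go([.5413-.077*.051,.021+.997*.051,.036],4.4)
b,_=cap('scene');a,_=cap('top');tin('top');tin('scene')
save('pics/p3.png',np.hstack([a[100:230,210:340],b[150:280,260:390]]),3)"
```

```text
jaw yaw now 4.7 tgt 4.4 rotvec [ 0.25 -0.   -0.09] then slide mm [ 1.000e-01 -1.451e+02  1.200e+00] | pos [0.5251 0.2164 0.0361] q [-0.61  0.77  0.29  1.85 -0.38  0.58  0.01] F [0.3 0.5 0.1] t 16.77 w 0.0513
top tin [0.5402 0.0262] R 0.0473 rms 0.60 tab ang 110.1 rad 0.0336 n 28
scene tin [0.5367 0.0175] R 0.0485 rms 4.28 tab ang 104.8 rad 0.0377 n 6
```

View pics/p3.png

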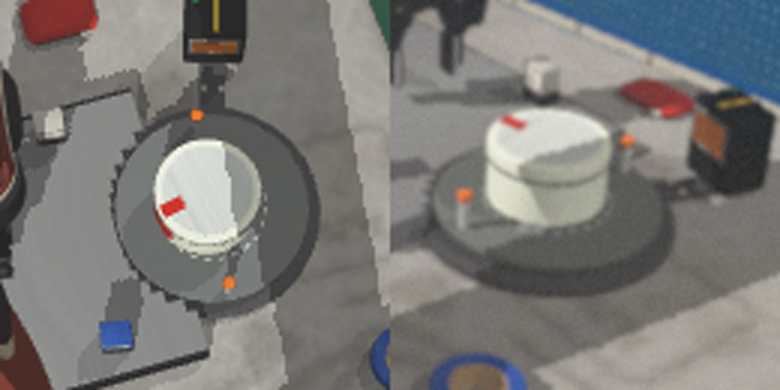

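Top crop: the tin at about (208,193) sits roughly 5 mm short, with the dashed circle showing on the right and below; the scene view agrees that it stands upright between the studs. One more short push.

>>> {"name": "servo_tool", "arguments": {"commands": [{"slide":[0,-10,0.8],"angular":[0.3,0,0]},{"slide":[0,-18,0],"angular":[0,0,0]},{"slide":[0,-18,0],"angular":[0,0,0]},{"slide":[0,-18,0],"angular":[0,0,0]},{"slide":[0,-18,0],"angular":[0,0,0]},{"slide":[0,-18,0],"angular":[0,0,0]},{"slide":[0,-15,0],"angular":[0,0,0]},{"slide":[0,-10,0],"angular":[0,0,0]},{"slide":[0,-5,0],"angular":[0,0,0]},{"slide":[0,-3,0],"angular":[0,0,0]},{"slide":[0,0,0],"angular":[0,0,0]},{"slide":[0,0,0],"angular":[0,0,0]}]}}

```text
t: 17.87
position: [0.536, 0.0813, 0.0363]
ee_rot: [-0.025, 0.707, 0.026, 0.707]
force: [-0.1, 0.3, 0.3]
grip_width: 0.0514
```

```bash
python3 -c "
from go import *
go([.5372,.0700,.036],4.4)"
```

```text
jaw yaw now 4.1 tgt 4.4 rotvec [-0.27 -0.   -0.04] then slide mm [  0.3 -11.4   0.4] | pos [0.536  0.0813 0.0363] q [-0.35  0.74  0.26  1.93 -0.35  0.52  0.22] F [-0.1  0.3  0.3] t 17.87 w 0.0514
```

>>> {"name": "servo_tool", "arguments": {"commands": [{"slide":[0,-3,0.4],"angular":[-0.3,0,0]},{"slide":[0,-2,0],"angular":[0,0,0]},{"slide":[0,-1.5,0],"angular":[0,0,0]},{"slide":[0,-1.5,0],"angular":[0,0,0]},{"slide":[0,-1.5,0],"angular":[0,0,0]},{"slide":[0,-1,0],"angular":[0,0,0]},{"slide":[0,-0.9,0],"angular":[0,0,0]},{"slide":[0,0,0],"angular":[0,0,0]},{"slide":[0,0,0],"angular":[0,0,0]},{"slide":[0,0,0],"angular":[0,0,0]}]}}

```text
t: 18.7
position: [0.5373, 0.0692, 0.0363]
ee_rot: [-0.027, 0.707, 0.027, 0.707]
force: [0.4, 2.2, 0.2]
grip_width: 0.0515
```

>>> {"name": "servo_tool", "arguments": {"commands": [{"slide":[0,5,0],"angular":[0,0,0]},{"slide":[0,15,0],"angular":[0,0,0]},{"slide":[0,18,0],"angular":[0,0,0]},{"slide":[0,18,0],"angular":[0,0,0]},{"slide":[0,18,0],"angular":[0,0,0]},{"slide":[0,18,0],"angular":[0,0,0]},{"slide":[0,18,0],"angular":[0,0,0]},{"slide":[0,18,0],"angular":[0,0,0]},{"slide":[0,10,0],"angular":[0,0,0]},{"slide":[0,0,0],"angular":[0,0,0]}]}}

```text
t: 19.53
position: [0.5262, 0.2099, 0.0361]
ee_rot: [-0.028, 0.707, 0.029, 0.706]
force: [-0.8, -0.1, -0.1]
grip_width: 0.0516
```

```bash
cat > chk.py <<'E'
from m import *
from go import go
go([.5372,.0700,.036],4.4)
cap('scene');T=[];S=[]
for i in range(3):
    p,d=cap('top');T.append(tin('top',.0735))
h=cv2.cvtColor(p,cv2.COLOR_RGB2HSV).astype(float)
C=cloud('top',d);m=mask('top',(5,140,110),(22,255,255),p)
reg=((C[...,0]>.4)&(C[...,0]<.64)&(abs(C[...,1])<.15)).astype(np.uint8)
k,l,s,c=cv2.connectedComponentsWithStats(m*reg)
Q=[atz('top',c[i],.052)[0] for i in range(1,k) if s[i,4]>4 and abs(np.linalg.norm(atz('top',c[i],.052)[0,:2]-[.541,.021])-.078)<.01]
Q=np.array(Q);print(Q.round(4),'mid',Q.mean(0).round(4),'sep',np.linalg.norm(Q[0]-Q[-1]).round(4))
# dashed circle fit from visible part
g=cv2.cvtColor(p,cv2.COLOR_RGB2GRAY).astype(float); hp=g-cv2.GaussianBlur(g,(0,0),3)
L=atz('top',np.stack(np.meshgrid(range(512),range(384)),-1).reshape(-1,2),.023).reshape(384,512,3)[...,:2]
E
python3 chk.py
```

```text
jaw yaw now 4.6 tgt 4.4 rotvec [ 0.25 -0.   -0.08] then slide mm [ 1.000e-01 -1.404e+02  3.000e-01] | pos [0.5262 0.2099 0.0361] q [-0.6   0.76  0.29  1.86 -0.38  0.57  0.02] F [-0.8 -0.1 -0.1] t 19.53 w 0.0516
top tin [0.5415 0.02  ] R 0.0470 rms 0.48 tab ang 111.4 rad 0.0328 n 29
top tin [0.5412 0.0199] R 0.0472 rms 0.71 tab ang 110.7 rad 0.0330 n 28
top tin [0.5411 0.02  ] R 0.0472 rms 0.65 tab ang 110.9 rad 0.0326 n 29
[[0.6191 0.0292 0.052 ]
 [0.4636 0.0125 0.052 ]] mid [0.5414 0.0208 0.052 ] sep 0.1564
```

Centred: tin (0.5412, 0.0200) against stud midpoint (0.5414, 0.0208). Next I go to the far stud to turn the pan clockwise by about 115°.

>>> {"name": "servo_tool", "arguments": {"commands": [{"slide":[-10,0,0],"angular":[0,0,0]},{"slide":[-20,0,0],"angular":[-7,0,0]},{"slide":[-20,0,0],"angular":[-7,0,0]},{"slide":[-20,0,0],"angular":[-7,0,0]},{"slide":[-20,0,0],"angular":[-7,0,0]},{"slide":[-20,0,0],"angular":[-7,0,0]},{"slide":[0,0,0],"angular":[-7,0,0]},{"slide":[0,0,0],"angular":[-7,0,0]},{"slide":[0,0,0],"angular":[-7,0,0]},{"slide":[0,0,0],"angular":[-7,0,0]},{"slide":[0,0,0],"angular":[-7,0,0]},{"slide":[0,0,0],"angular":[-7,0,0]},{"slide":[0,0,0],"angular":[-7,0,0]},{"slide":[0,0,0],"angular":[-7,0,0]},{"slide":[0,0,0],"angular":[0,0,0]}], "grip": 0.2}}

```text
t: 20.98
position: [0.5272, 0.2049, 0.147]
ee_rot: [0.523, -0.476, -0.522, -0.476]
force: [0.9, -0.0, 0.9]
grip_width: 0.0342
```

>>> {"name": "servo_tool", "arguments": {"commands": [{"slide":[0,-4.3,-11.2],"angular":[0,0,0]},{"slide":[0,-4.3,-11.2],"angular":[0,0,0]},{"slide":[0,-4.3,-11.2],"angular":[0,0,0]},{"slide":[0,-4.3,-11.2],"angular":[0,0,0]},{"slide":[0,-4.3,-11.2],"angular":[0,0,0]},{"slide":[0,-4.3,-11.2],"angular":[0,0,0]},{"slide":[0,-4.3,-11.2],"angular":[0,0,0]},{"slide":[0,-4.3,-11.2],"angular":[0,0,0]},{"slide":[0,-4.3,-11.2],"angular":[0,0,0]},{"slide":[0,-4.3,-11.2],"angular":[0,0,0]},{"slide":[0,-4.3,-11.2],"angular":[0,0,0]},{"slide":[0,-4.3,-11.2],"angular":[0,0,0]},{"slide":[0,-4.3,-11.2],"angular":[0,0,0]},{"slide":[0,-4.3,-11.2],"angular":[0,0,0]},{"slide":[0,-4.3,-11.2],"angular":[0,0,0]},{"slide":[0,-4.3,-11.2],"angular":[0,0,0]},{"slide":[0,-4.3,-11.2],"angular":[0,0,0]},{"slide":[0,0,0],"angular":[0,0,0]},{"slide":[0,0,0],"angular":[0,0,0]}]}}

```text
t: 22.57
position: [0.6175, 0.0231, 0.1462]
ee_rot: [-0.522, 0.477, 0.523, 0.476]
force: [-0.0, 1.0, -0.2]
grip_width: 0.0342
```

```bash
python3 -c "
from go import *
go([.6191,.0292,.040],96.2)"
```

```text
jaw yaw now 95.3 tgt 96.2 rotvec [-0.92 -0.01 -0.01] then slide mm [106.2  -2.2   5.9] | pos [0.6175 0.0231 0.1462] q [-0.01  0.65 -0.1   1.62  0.08  0.87  1.52] F [-0.   1.  -0.2] t 22.57 w 0.0342
```

>>> {"name": "servo_tool", "arguments": {"commands": [{"slide":[0,-2.2,5.9],"angular":[-0.9,0,0]},{"slide":[10,0,0],"angular":[0,0,0]},{"slide":[12,0,0],"angular":[0,0,0]},{"slide":[12,0,0],"angular":[0,0,0]},{"slide":[12,0,0],"angular":[0,0,0]},{"slide":[12,0,0],"angular":[0,0,0]},{"slide":[12,0,0],"angular":[0,0,0]},{"slide":[12,0,0],"angular":[0,0,0]},{"slide":[12,0,0],"angular":[0,0,0]},{"slide":[8,0,0],"angular":[0,0,0]},{"slide":[4,0,0],"angular":[0,0,0]},{"slide":[0,0,0],"angular":[0,0,0]},{"slide":[0,0,0],"angular":[0,0,0]}]}}

```text
t: 23.65
position: [0.6192, 0.0302, 0.0404]
ee_rot: [0.527, -0.472, -0.527, -0.472]
force: [0.1, -0.1, -0.1]
grip_width: 0.0341
```

>>> {"name": "servo_tool", "arguments": {"commands": [{"slide":[0,0,0],"angular":[0,0,0]},{"slide":[0,0,0],"angular":[0,0,0]},{"slide":[0,0,0],"angular":[0,0,0]},{"slide":[0,0,0],"angular":[0,0,0]}], "grip": 0.62}}

```text
t: 23.98
position: [0.6193, 0.0302, 0.0408]
ee_rot: [0.527, -0.472, -0.526, -0.472]
force: [-0.3, -0.4, -0.2]
grip_width: 0.0163
```

```bash
python3 -c "
from go import *
go([.6191,.0292,.040],96.2)"
```

```text
jaw yaw now 96.3 tgt 96.2 rotvec [ 0.08 -0.    0.05] then slide mm [ 0.8  0.3 -0.9] | pos [0.6193 0.0302 0.0408] q [-0.03  0.79 -0.09  1.69  0.11  0.66  1.5 ] F [-0.3 -0.4 -0.2] t 23.98 w 0.0163
```

>>> {"name": "servo_tool", "arguments": {"commands": [{"slide":[0,0,-1.4],"angular":[1,0,0]},{"slide":[0,0,-2.7],"angular":[2,0,0]},{"slide":[0,0.1,-4.1],"angular":[3,0,0]},{"slide":[0,0.2,-5.5],"angular":[4,0,0]},{"slide":[0,0.2,-5.5],"angular":[4,0,0]},{"slide":[0,0.2,-5.5],"angular":[4,0,0]},{"slide":[0,0.2,-5.5],"angular":[4,0,0]},{"slide":[0,0.2,-5.5],"angular":[4,0,0]},{"slide":[0,0.2,-5.5],"angular":[4,0,0]},{"slide":[0,0.2,-5.5],"angular":[4,0,0]},{"slide":[0,0.2,-5.5],"angular":[4,0,0]},{"slide":[0,0.2,-5.5],"angular":[4,0,0]},{"slide":[0,0.1,-4.1],"angular":[3,0,0]},{"slide":[0,0,-2.7],"angular":[2,0,0]},{"slide":[0,0,-1.4],"angular":[1,0,0]},{"slide":[0,0,0],"angular":[0,0,0]}]}}

```text
t: 25.32
position: [0.5995, -0.0311, 0.0404]
ee_rot: [-0.289, 0.645, 0.289, 0.645]
force: [-0.2, 0.1, 0.8]
grip_width: 0.0166
```

```bash
python3 -c "
from m import *
from go import go
s=bot.read_state()['position'];v=s[:2]-[.5414,.0208];a=np.arctan2(v[1],v[0]);print('tcp r',np.linalg.norm(v),'ang',np.degrees(a))
go([*(np.array([.5414,.0208])+.078*np.array([np.cos(a),np.sin(a)])),.04],np.degrees(a)+90)
cap('top');tin('top',.0735);p,_=cap('scene');save('pics/r1.png',p[130:300,240:410],3)"
```

```text
tcp r 0.07795892831183045 ang -41.78301822299211
jaw yaw now 48.2 tgt 48.21698177700789 rotvec [ 0.01 -0.01  0.02] then slide mm [ 0.4 -0.  -0. ] | pos [ 0.5995 -0.0311  0.0404] q [-0.06  0.78  0.12  1.75 -0.15  0.62  0.99] F [-0.2  0.1  0.8] t 25.32 w 0.0166
top tin [0.5367 0.018 ] R 0.0455 rms 8.14 tab ang 61.6 rad 0.0371 n 30
```

View pics/r1.png

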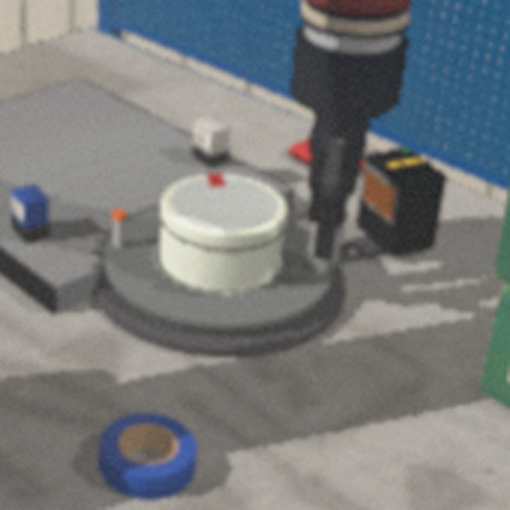

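The tin is turning with the pan (tab now at the back, (215,180) of the crop) and the stud is caged. Arc continues.

>>> {"name": "servo_tool", "arguments": {"commands": [{"slide":[0,0,-1.4],"angular":[1,0,0]},{"slide":[0,0,-2.7],"angular":[2,0,0]},{"slide":[0,0.1,-4.1],"angular":[3,0,0]},{"slide":[0,0.2,-5.5],"angular":[4,0,0]},{"slide":[0,0.2,-5.5],"angular":[4,0,0]},{"slide":[0,0.2,-5.5],"angular":[4,0,0]},{"slide":[0,0.2,-5.5],"angular":[4,0,0]},{"slide":[0,0.2,-5.5],"angular":[4,0,0]},{"slide":[0,0.2,-5.5],"angular":[4,0,0]},{"slide":[0,0.2,-5.5],"angular":[4,0,0]},{"slide":[0,0.2,-5.5],"angular":[4,0,0]},{"slide":[0,0.2,-5.5],"angular":[4,0,0]},{"slide":[0,0.2,-5.5],"angular":[4,0,0]},{"slide":[0,0.2,-5.5],"angular":[4,0,0]},{"slide":[0,0.2,-5.5],"angular":[4,0,0]},{"slide":[0,0.1,-4.1],"angular":[3,0,0]},{"slide":[0,0,-2.7],"angular":[2,0,0]},{"slide":[0,0,-1.4],"angular":[1,0,0]},{"slide":[0,0,0],"angular":[0,0,0]}]}}

```text
t: 27.0
position: [0.5245, -0.0555, 0.0404]
ee_rot: [0.072, 0.703, -0.072, 0.703]
force: [0.1, 0.2, 0.1]
grip_width: 0.0161
```

```bash
cat > arc.py <<'E'
from m import *
from go import go
s=bot.read_state()['position'];v=s[:2]-[.5414,.0208];a=np.arctan2(v[1],v[0]);print('tcp r',np.linalg.norm(v),'ang',np.degrees(a))
go([*(np.array([.5414,.0208])+.078*np.array([np.cos(a),np.sin(a)])),.04],np.degrees(a)+90)
p,d=cap('scene');C=cloud('scene',d);m=mask('scene',(5,150,120),(20,255,255),p)
reg=(C[...,0]>.4)&(C[...,0]<.66)&(abs(C[...,1])<.2)
k,l,st,c=cv2.connectedComponentsWithStats(m*reg.astype(np.uint8))
for i in range(1,k):
    if st[i,4]>3: q=atz('scene',c[i],.052)[0];print(c[i],q.round(4),'ang',np.degrees(np.arctan2(q[1]-.0208,q[0]-.5394)))
E
python3 arc.py
```

```text
tcp r 0.0781867023120983 ang -102.45152004557444
jaw yaw now -11.8 tgt -12.45152004557444 rotvec [ 0.69 -0.02  0.01] then slide mm [ 0.4  0.2 -0. ] | pos [ 0.5245 -0.0555  0.0404] q [-0.18  0.73  0.37  1.97 -0.5   0.53  0.34] F [0.1 0.2 0.1] t 27.0 w 0.0161
[327.  223.5] [ 0.5254 -0.0605  0.052 ] ang -99.77926508402908
```

>>> {"name": "servo_tool", "arguments": {"commands": [{"slide":[0,0,-2.7],"angular":[2,0,0]},{"slide":[0,0,-2.7],"angular":[2.5,0,0]},{"slide":[0,0,-2.7],"angular":[2,0,0]},{"slide":[0,0,-2],"angular":[1.5,0,0]},{"slide":[0,0,-0.7],"angular":[0.5,0,0]},{"slide":[0,0,0],"angular":[0,0,0]},{"slide":[0,0,0],"angular":[0,0,0]}]}}

```text
t: 27.63
position: [0.5141, -0.0526, 0.0403]
ee_rot: [0.124, 0.696, -0.124, 0.696]
force: [0.1, 0.2, 0.0]
grip_width: 0.0164
```

```bash
python3 arc.py; python3 -c "
from m import *
tin('scene',.0725)"
```

```text
tcp r 0.07829302039963613 ang -110.37322875589221
jaw yaw now -20.2 tgt -20.373228755892214 rotvec [ 0.17 -0.03  0.  ] then slide mm [0.3 0.3 0. ] | pos [ 0.5141 -0.0526  0.0403] q [-0.2   0.73  0.41  2.   -0.56  0.53  0.25] F [0.1 0.2 0. ] t 27.63 w 0.0164
[322.2 224.4] [ 0.5143 -0.0592  0.052 ] ang -107.40047442378284
scene tin [0.5639 0.0077] R 0.0485 rms 7.37
```

>>> {"name": "servo_tool", "arguments": {"commands": [{"slide":[0,0,0],"angular":[0,0,0]},{"slide":[0,0,0],"angular":[0,0,0]},{"slide":[0,0,0],"angular":[0,0,0]},{"slide":[-10,0,0],"angular":[0,0,0]},{"slide":[-20,0,0],"angular":[0,0,0]},{"slide":[-20,0,0],"angular":[0,0,0]},{"slide":[-20,0,0],"angular":[0,0,0]},{"slide":[-20,0,0],"angular":[0,0,0]},{"slide":[-20,0,0],"angular":[0,0,0]},{"slide":[-10,0,0],"angular":[0,0,0]}], "grip": 0.2}}

```text
t: 28.52
position: [0.5154, -0.0533, 0.1632]
ee_rot: [0.124, 0.695, -0.124, 0.698]
force: [0.5, -0.4, -0.0]
grip_width: 0.0342
```

>>> {"name": "servo_tool", "arguments": {"commands": [{"slide":[0,10,-6],"angular":[0,0,0]},{"slide":[0,17.5,-10.6],"angular":[0,0,0]},{"slide":[0,17.5,-10.6],"angular":[0,0,0]},{"slide":[0,17.5,-10.6],"angular":[0,0,0]},{"slide":[0,17.5,-10.6],"angular":[0,0,0]},{"slide":[0,17.5,-10.6],"angular":[0,0,0]},{"slide":[0,17.5,-10.6],"angular":[0,0,0]},{"slide":[0,17.5,-10.6],"angular":[0,0,0]},{"slide":[0,17.5,-10.6],"angular":[0,0,0]},{"slide":[0,17.5,-10.6],"angular":[0,0,0]},{"slide":[0,17.5,-10.6],"angular":[0,0,0]},{"slide":[0,17.5,-10.6],"angular":[0,0,0]},{"slide":[0,17.5,-10.6],"angular":[0,0,0]},{"slide":[0,17.5,-10.6],"angular":[0,0,0]},{"slide":[0,17.5,-10.6],"angular":[0,0,0]},{"slide":[0,0,0],"angular":[0,0,0]}]}}

```text
t: 29.85
position: [0.4545, 0.246, 0.1585]
ee_rot: [0.122, 0.698, -0.121, 0.695]
force: [-0.2, 0.8, 0.8]
grip_width: 0.0341
```

```bash
cat >> chk.py <<'E'
rd=(C[...,2]>.068)&(C[...,2]<.085)&(C[...,0]>.6)&(C[...,0]<.78)&(C[...,1]>-.05)&(C[...,1]<.08)
q=C[rd];print('reader',len(q),cv2.minAreaRect(q[:,:2].astype(np.float32)*1000))
am=mask('top',(5,120,80),(20,255,255),p);a=am>0;a&=(C[...,0]>.66)&(C[...,0]<.72)&(C[...,1]>-.04)&(C[...,1]<.06);print('amber px',a.sum(),np.median(C[a],0) if a.any() else '')
b,_=cap('scene');save('pics/f_%d.png'%(bot.read_state()['t']*10),np.hstack([p[80:240,210:370],b[140:300,270:430]]),2.4)
E
python3 chk.py; ls pics
```

```text
jaw yaw now -19.7 tgt 4.4 rotvec [-24.11  -0.26  -0.09] then slide mm [ 122.5 -181.8   69. ] | pos [0.4545 0.246  0.1585] q [-0.93  0.56  0.59  1.91 -0.43  0.8  -0.44] F [-0.2  0.8  0.8] t 29.85 w 0.0341
top tin [0.5368 0.0196] R 0.0472 rms 0.59 tab ang 0.1 rad 0.0367 n 29
top tin [0.537  0.0195] R 0.0471 rms 0.48 tab ang -0.1 rad 0.0369 n 30
top tin [0.5368 0.0196] R 0.0472 rms 0.60 tab ang -0.1 rad 0.0370 n 30
[[ 0.5626  0.0963  0.052 ]
 [ 0.5187 -0.0538  0.052 ]] mid [0.5406 0.0212 0.052 ] sep 0.1564
reader 321 ((700.2368774414062, 8.395605087280273), (53.75587844848633, 44.45391082763672), 85.76765441894531)
amber px 53 [0.68077167 0.00658379 0.05507299]
crop1.png
f_301.png
p1.png
p2.png
p3.png
r1.png
s1.png
scene0.png
top0.png
```

View picture.

View pics/f_301.png

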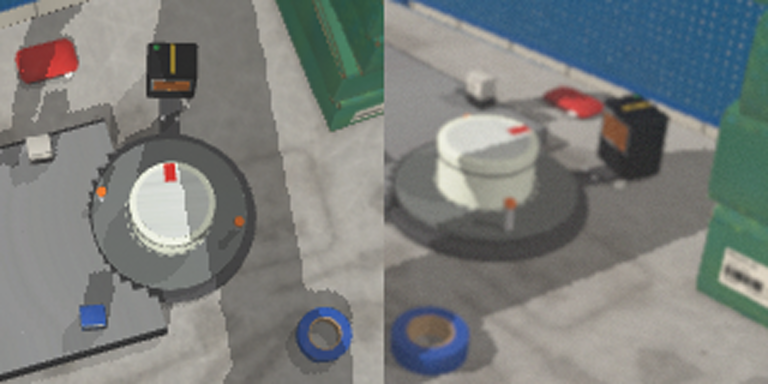

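Run:
```python
from m import *
# rim fit by sub-pixel radial edges, lid height
z=np.load('/tmp/top.npz');p=z['p'];g=cv2.GaussianBlur(cv2.cvtColor(p,cv2.COLOR_RGB2GRAY),(0,0),.8).astype(np.float32)
c=bot.calibration('top');R,t=np.array(c['R']),np.array(c['t'])
def px(X):
    q=X@R.T+t;s=q[:,:2]/q[:,2:];s=s*(1+c['k1']*(s**2).sum(1))[:,None];return s*[c['fx'],c['fy']]+[c['cx'],c['cy']]
def edges(ctr,zz,r0,r1,angs,sign):
    out=[]
    rr=np.linspace(r0,r1,60)
    for a in angs:
        X=np.c_[ctr[0]+rr*np.cos(a),ctr[1]+rr*np.sin(a),np.full(60,zz)];u=px(X).astype(np.float32)
        v=cv2.remap(g,u[:,0].copy(),u[:,1].copy(),1).ravel();dv=np.gradient(v)*sign;i=dv.argmax()
        if dv[i]>1.5: out.append([a,rr[i],X[i,0],X[i,1]])
    return np.array(out)
ctr=np.array([.539,.02]);E=edges(ctr,.0735,.036,.058,np.radians(np.arange(0,360,6)),-1)
for a,r in zip(np.degrees(E[:,0]),E[:,1]): print(int(round(a)),round(r*1e3,1),end='; ')
print()
f=least_squares(lambda x:np.hypot(E[:,2]-x[0],E[:,3]-x[1])-.047,[.539,.02],loss='soft_l1',f_scale=.0007);print('fixedR',f.x,len(E))
top=E[(np.cos(E[:,0])>-.2)];print('far half free R',circ(top[:,2:]))
```

```text
0 46.8; 6 46.1; 12 46.8; 18 45.3; 24 45.3; 30 45.7; 36 45.3; 42 45.7; 48 46.4; 54 44.9; 60 44.6; 66 45.3; 72 44.6; 78 47.2; 84 45.3; 90 47.2; 96 46.1; 102 46.1; 108 46.8; 114 47.2; 120 44.9; 126 46.8; 132 46.4; 138 47.2; 144 55.4; 150 56.9; 156 55.8; 162 56.5; 168 57.6; 174 57.6; 180 57.6; 186 57.6; 192 56.9; 198 47.2; 204 46.1; 210 56.1; 216 47.2; 222 47.2; 228 46.1; 234 48.3; 240 48.3; 246 47.6; 252 47.2; 258 47.2; 264 47.6; 270 47.2; 276 46.4; 282 46.4; 288 46.8; 294 46.8; 300 47.2; 306 46.4; 312 46.4; 318 46.8; 324 47.2; 330 45.7; 336 46.4; 342 44.9; 348 44.6; 354 47.9; 
fixedR [0.53745206 0.01956611] 60
far half free R (array([0.53848779, 0.01940986]), np.float64(0.046472102896123316))
```

In the top crop the tin's tab (170,172) points nearly at the reader (173,70), but the fit puts the tin 2–4 mm off centre. I check this in the pan's own plane, tin foot against printed ring, in both cameras, which avoids the height bias.

```bash
cat > rect.py <<'E'
from m import *
def px(n,X):
    c=bot.calibration(n);q=X@np.array(c['R']).T+c['t'];s=q[:,:2]/q[:,2:];s=s*(1+c['k1']*(s**2).sum(1))[:,None];return (s*[c['fx'],c['fy']]+[c['cx'],c['cy']]).astype(np.float32)
def rect(n,p,ctr,zz,h=.065,s=3):   # up=+x, left=+y
    N=int(2*h*1e3*s);i=(np.arange(N)+.5)/s/1e3-h
    Y,X=np.meshgrid(ctr[1]-i,ctr[0]-i);u=px(n,np.c_[X.ravel(),Y.ravel(),np.full(N*N,zz)]).reshape(N,N,2)
    return cv2.remap(p,u[...,0].copy(),u[...,1].copy(),2)
def ring(n,p,ctr,zz,r0,r1,a):
    rr=np.linspace(r0,r1,int((r1-r0)*4e3));A,Rr=np.meshgrid(np.radians(a),rr,indexing='ij')
    u=px(n,np.c_[ctr[0]+(Rr*np.cos(A)).ravel(),ctr[1]+(Rr*np.sin(A)).ravel(),np.full(A.size,zz)]).reshape(*A.shape,2)
    return rr,cv2.remap(p,u[...,0].copy(),u[...,1].copy(),2)
E
python3 - <<'E'
from rect import *
im=[]
for n in('top','scene'):
    p=np.load(f'/tmp/{n}.npz')['p'];r=rect(n,p,(.541,.021),.0228);N=len(r)
    for rad in(88,):cv2.circle(r,(N//2,N//2),rad*3,(255,255,0),1)
    cv2.circle(r,(N//2,N//2),int(49*3),(255,255,0),1);cv2.drawMarker(r,(N//2,N//2),(255,0,255));im.append(r)
save('pics/rect.png',np.hstack(im),1)
E
```

```text
(no output)
```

View pics/rect.png

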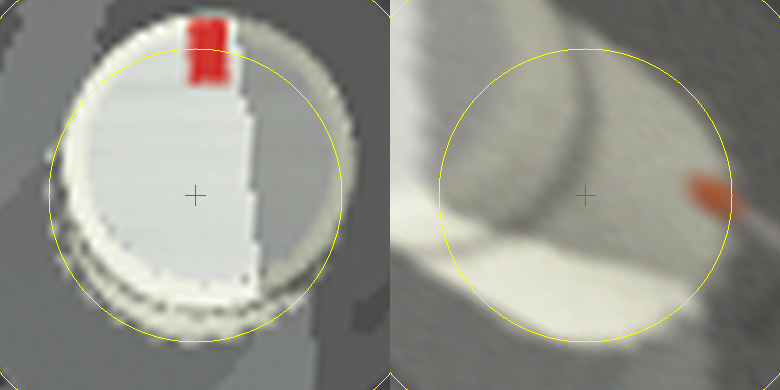

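The foot edge in the top view lies about 1.5–2 mm towards the robot (−x). That fits the earlier residual error carried round by the turn. I measure the foot arc numerically, then nudge the tin towards +x.

```bash
cat > foot.py <<'E'
from rect import *
def foot(n='top',ang=range(150,236,3),zz=.0228,ctr=(.541,.021)):
    p=np.load(f'/tmp/{n}.npz')['p']
    rr,v=ring(n,p,ctr,zz,.040,.056,np.array(ang)); g=v.astype(float).sum(-1)/3; 
    g=cv2.GaussianBlur(g,(1,1),0); d=np.gradient(cv2.blur(g,(3,1)),axis=1); i=d.argmin(1); r=rr[i]
    a=np.radians(np.array(ang)); P=np.c_[ctr[0]+r*np.cos(a),ctr[1]+r*np.sin(a)]
    f=least_squares(lambda x:np.hypot(P[:,0]-x[0],P[:,1]-x[1])-.047,ctr,loss='soft_l1',f_scale=.0007)
    print('foot r(mm)',(r*1e3).round(1).tolist());print('tin foot centre',f.x.round(4))
    # small rings not needed
if __name__=='__main__': foot()
E
python3 foot.py; python3 -c "
from go import *
go([.455,.021,.16],90)"
```

```text
foot r(mm) [45.3, 46.1, 46.3, 46.3, 47.1, 46.1, 47.4, 47.9, 49.1, 50.2, 49.7, 46.9, 47.1, 47.6, 48.9, 49.1, 47.1, 47.1, 40.5, 40.5, 40.5, 46.9, 47.1, 40.8, 50.4, 50.7, 42.8, 43.0, 44.1]
tin foot centre [0.541  0.0218]
jaw yaw now -20.3 tgt -90 rotvec [6.966e+01 4.000e-02 7.000e-02] then slide mm [  0.   -2.5 217.5] | pos [0.4575 0.2385 0.16  ] q [-0.92  0.56  0.6   1.91 -0.43  0.8  -0.44] F [-0.  -0.1  0.3] t 30.1 w 0.0343
```

```bash
cat > sil.py <<'E'
from rect import *
TH=np.radians(np.arange(0,360,4)); CS=np.c_[np.cos(TH),np.sin(TH)]
def sil(n,zb=.0225,U=6):
    z=np.load(f'/tmp/{n}.npz');p=z['p'];o=px(n,np.array([[.541,.021,.05]]))[0].astype(int)-36
    c=p[o[1]:o[1]+72,o[0]:o[0]+72].max(-1)   # red counts as bright
    hull=lambda x:cv2.convexHull(np.vstack([px(n,np.c_[x[:2]+.047*CS,np.full(len(CS),h)]) for h in(zb,zb+.05)]).astype(np.float32))
    big=cv2.GaussianBlur(cv2.resize(c,None,fx=U,fy=U,interpolation=2),(0,0),2)
    res=[]
    for th in(110,120,130,140):
        m=(big>th).astype(np.uint8);m=cv2.morphologyEx(m,2,np.ones((13,13)))
        k,l,s,_=cv2.connectedComponentsWithStats(m);i=l[36*U,36*U] or 1+s[1:,4].argmax()
        cn,_=cv2.findContours((l==i).astype(np.uint8),0,1);cn=max(cn,key=cv2.contourArea).reshape(-1,2)[::4]
        q=((cn+.5)/U-.5+o).astype(np.float32)
        f=least_squares(lambda x:[cv2.pointPolygonTest(h,(float(a),float(b)),True)-x[2]*10 for h in[hull(x)] for a,b in q],[.541,.021,0],loss='soft_l1',f_scale=.3,diff_step=1e-3,x_scale=[.01,.01,.01])
        res.append([*f.x[:2].round(4),round(f.x[2]*10,2),round(np.median(abs(f.fun)),2)])
    print(n,res)
if __name__=='__main__': sil('top');sil('scene')
E
python3 sil.py
python3 -c "
from rect import *
for n in('top','scene'):
    p=np.load(f'/tmp/{n}.npz')['p'];m=mask(n,(4,130,100),(22,255,255),p);k,l,s,c=cv2.connectedComponentsWithStats(m)
    for i in range(1,k):
        q=atz(n,c[i],.0515)[0]
        if s[i,4]>3 and abs(np.hypot(*(q[:2]-[.541,.021]))-.078)<.012: print(n,c[i].round(1),s[i,4],q.round(4))"
```

```text
top [[np.float64(0.525), np.float64(0.037), np.float64(-7.49), np.float64(1.5)], [np.float64(0.5326), np.float64(0.0339), np.float64(-5.07), np.float64(3.67)], [np.float64(0.5388), np.float64(0.02), np.float64(0.03), np.float64(0.19)], [np.float64(0.5392), np.float64(0.0198), np.float64(0.26), np.float64(0.2)]]
scene [[np.float64(0.5598), np.float64(0.0669), np.float64(-14.21), np.float64(3.84)], [np.float64(0.5483), np.float64(0.0609), np.float64(-11.48), np.float64(4.96)], [np.float64(0.5485), np.float64(0.0668), np.float64(-10.16), np.float64(4.86)], [np.float64(0.5437), np.float64(0.0581), np.float64(-8.32), np.float64(5.21)]]
top [251.6 159.4] 13 [0.5627 0.0963 0.0515]
top [309.2 171.7] 12 [ 0.5188 -0.0539  0.0515]
scene [322.2 224.1] 10 [ 0.5154 -0.0576  0.0515]
```

Silhouette fit in the top view: tin (0.539, 0.020), residual 0.2 px, against stud midpoint (0.5408, 0.0212), so about 2 mm off towards −x/−y. The scene fit failed on threshold and I set it aside. I'll nudge the tin along heading 20°.

>>> {"name": "servo_tool", "arguments": {"commands": [{"slide":[0,0,0],"angular":[7.1,0,0]},{"slide":[0,0,0],"angular":[7.1,0,0]},{"slide":[0,0,0],"angular":[7.1,0,0]},{"slide":[0,0,0],"angular":[7.1,0,0]},{"slide":[0,0,0],"angular":[7.1,0,0]},{"slide":[0,0,0],"angular":[7.1,0,0]},{"slide":[0,0,0],"angular":[7.1,0,0]},{"slide":[0,0,0],"angular":[0,0,0]}], "grip": -0.2}}

```text
t: 30.77
position: [0.4577, 0.2388, 0.1601]
ee_rot: [0.406, 0.578, -0.407, 0.579]
force: [-0.6, -0.5, -0.3]
grip_width: 0.0512
```

```bash
python3 -c "
from go import *
go([.4611,-.0081,.16],-70)"
```

```text
jaw yaw now -70.2 tgt -70 rotvec [-0.17  0.06  0.03] then slide mm [ 1.000e-01 -8.120e+01  2.331e+02] | pos [0.4577 0.2388 0.1601] q [-1.06  0.63  0.85  1.91 -0.62  0.88 -1.12] F [-0.6 -0.5 -0.3] t 30.77 w 0.0512
```

>>> {"name": "servo_tool", "arguments": {"commands": [{"slide":[0,-5.1,14.6],"angular":[0,0,0]},{"slide":[0,-5.1,14.6],"angular":[0,0,0]},{"slide":[0,-5.1,14.6],"angular":[0,0,0]},{"slide":[0,-5.1,14.6],"angular":[0,0,0]},{"slide":[0,-5.1,14.6],"angular":[0,0,0]},{"slide":[0,-5.1,14.6],"angular":[0,0,0]},{"slide":[0,-5.1,14.6],"angular":[0,0,0]},{"slide":[0,-5.1,14.6],"angular":[0,0,0]},{"slide":[0,-5.1,14.6],"angular":[0,0,0]},{"slide":[0,-5.1,14.6],"angular":[0,0,0]},{"slide":[0,-5.1,14.6],"angular":[0,0,0]},{"slide":[0,-5.1,14.6],"angular":[0,0,0]},{"slide":[0,-5.1,14.6],"angular":[0,0,0]},{"slide":[0,-5.1,14.6],"angular":[0,0,0]},{"slide":[0,-5.1,14.6],"angular":[0,0,0]},{"slide":[0,-5.1,14.6],"angular":[0,0,0]},{"slide":[0,0,0],"angular":[0,0,0]},{"slide":[0,0,0],"angular":[0,0,0]}]}}

```text
t: 32.27
position: [0.4609, -0.0086, 0.1605]
ee_rot: [0.406, 0.579, -0.405, 0.579]
force: [0.7, 0.3, 0.2]
grip_width: 0.051
```

```bash
python3 -c "
from go import *
go([.4611,-.0081,.036],-70)"
```

```text
jaw yaw now -70.0 tgt -70 rotvec [ 0.   -0.02 -0.01] then slide mm [124.5   0.3  -0.4] | pos [ 0.4609 -0.0086  0.1605] q [-0.58  0.54  0.83  2.05 -0.57  0.78 -0.63] F [0.7 0.3 0.2] t 32.27 w 0.051
```

>>> {"name": "servo_tool", "arguments": {"commands": [{"slide":[8,0,0],"angular":[0,0,0]},{"slide":[12,0,0],"angular":[0,0,0]},{"slide":[12,0,0],"angular":[0,0,0]},{"slide":[12,0,0],"angular":[0,0,0]},{"slide":[12,0,0],"angular":[0,0,0]},{"slide":[12,0,0],"angular":[0,0,0]},{"slide":[12,0,0],"angular":[0,0,0]},{"slide":[12,0,0],"angular":[0,0,0]},{"slide":[12,0,0],"angular":[0,0,0]},{"slide":[12,0,0],"angular":[0,0,0]},{"slide":[8,0,0],"angular":[0,0,0]},{"slide":[0,0,0],"angular":[0,0,0]},{"slide":[0,0,0],"angular":[0,0,0]}]}}

```text
t: 33.35
position: [0.4609, -0.007, 0.0359]
ee_rot: [0.405, 0.58, -0.405, 0.579]
force: [0.3, 1.0, 0.3]
grip_width: 0.0515
```

```bash
python3 -c "
from go import *
go([.541-.94*.0515,.021-.342*.0515,.036],-70)"
```

```text
jaw yaw now -69.9 tgt -70 rotvec [ 0.14 -0.04  0.06] then slide mm [-0.1 33.4  1.1] | pos [ 0.4609 -0.007   0.0359] q [-0.4   0.73  0.56  2.15 -0.84  0.49 -0.4 ] F [0.3 1.  0.3] t 33.35 w 0.0515
```

>>> {"name": "servo_tool", "arguments": {"commands": [{"slide":[0,8,1],"angular":[0,0,0]},{"slide":[0,8,0],"angular":[0,0,0]},{"slide":[0,7,0],"angular":[0,0,0]},{"slide":[0,4,0],"angular":[0,0,0]},{"slide":[0,2.5,0],"angular":[0,0,0]},{"slide":[0,1.5,0],"angular":[0,0,0]},{"slide":[0,1.4,0],"angular":[0,0,0]},{"slide":[0,1,0],"angular":[0,0,0]},{"slide":[0,0,0],"angular":[0,0,0]},{"slide":[0,0,0],"angular":[0,0,0]}]}}

```text
t: 34.18
position: [0.4921, 0.0029, 0.0362]
ee_rot: [0.405, 0.58, -0.406, 0.579]
force: [-3.1, -0.6, 1.3]
grip_width: 0.0515
```

```bash
cat > vis.py <<'E'
from rect import *
from go import go
go([.541-.94*.0505,.021-.342*.0505,.036],-70)
o=np.load('/tmp/scene.npz')['p'].astype(np.float32)
n=np.load('/tmp/top.npz')['p']
p,_=cap('scene');p2,_=cap('top')
# tin motion since last free view: patch registration in scene image on the tin's front
y0,x0=185,305;a=cv2.cvtColor(o,cv2.COLOR_RGB2GRAY)
print('shadow-free diff mean',abs(p[190:240,290:340].astype(float)-o[190:240,290:340]).mean())
g=lambda q:cv2.cvtColor(q.astype(np.uint8),cv2.COLOR_RGB2GRAY).astype(np.float32)
c=px('scene',np.array([[.541,.021,.05]]))[0].astype(int);print(c)
A=g(o)[c[1]-20:c[1]+28,c[0]-24:c[0]+26];B=g(p)[c[1]-20:c[1]+28,c[0]-24:c[0]+26]
print('scene shift px',cv2.phaseCorrelate(A,B,cv2.createHanningWindow((50,48),cv2.CV_32F)))
E
cp /tmp/scene.npz /tmp/scene_ref.npz; python3 vis.py
```

```text
jaw yaw now -69.9 tgt -70 rotvec [ 0.05 -0.04  0.07] then slide mm [ 0.2  1.6 -0.2] | pos [0.4921 0.0029 0.0362] q [-0.43  0.76  0.59  2.07 -0.81  0.56 -0.47] F [-3.1 -0.6  1.3] t 34.18 w 0.0515
shadow-free diff mean 40.052
[312 204]
scene shift px ((0.6921508447938471, -0.3167391202033265), 0.13612337539593378)
```

Contact is felt (−3 N) right where the 2 mm estimate predicts it. I push 1.8 mm more, then withdraw and check.

>>> {"name": "servo_tool", "arguments": {"commands": [{"slide":[0,0.6,0],"angular":[0,0,0]},{"slide":[0,0.6,0],"angular":[0,0,0]},{"slide":[0,0.6,0],"angular":[0,0,0]},{"slide":[0,0,0],"angular":[0,0,0]},{"slide":[0,0,0],"angular":[0,0,0]},{"slide":[0,0,0],"angular":[0,0,0]}]}}

```text
t: 34.78
position: [0.4948, 0.0036, 0.0364]
ee_rot: [0.405, 0.579, -0.405, 0.58]
force: [-1.9, -1.5, 0.8]
grip_width: 0.0512
```

>>> {"name": "servo_tool", "arguments": {"commands": [{"slide":[0,-5,0],"angular":[0,0,0]},{"slide":[0,-10,0],"angular":[0,0,0]},{"slide":[0,-10,0],"angular":[0,0,0]},{"slide":[-10,-5,0],"angular":[0,0,0]},{"slide":[-20,0,0],"angular":[0,0,0]},{"slide":[-20,0,0],"angular":[0,0,0]},{"slide":[-20,0,0],"angular":[0,0,0]},{"slide":[-20,0,0],"angular":[0,0,0]},{"slide":[-20,0,-10],"angular":[0,0,0]},{"slide":[0,4,-16],"angular":[0,0,0]},{"slide":[0,4,-16],"angular":[0,0,0]},{"slide":[0,4,-16],"angular":[0,0,0]},{"slide":[0,4,-16],"angular":[0,0,0]},{"slide":[0,4,-16],"angular":[0,0,0]},{"slide":[0,4,-16],"angular":[0,0,0]},{"slide":[0,4,-16],"angular":[0,0,0]},{"slide":[0,4,-16],"angular":[0,0,0]},{"slide":[0,4,-16],"angular":[0,0,0]},{"slide":[0,4,-16],"angular":[0,0,0]},{"slide":[0,4,-16],"angular":[0,0,0]}]}}

```text
t: 36.45
position: [0.4443, 0.1842, 0.1473]
ee_rot: [0.406, 0.579, -0.405, 0.58]
force: [-0.9, 0.5, 0.1]
grip_width: 0.0513
```

```bash
python3 chk.py; python3 sil.py
```

```text
jaw yaw now -69.9 tgt 4.4 rotvec [-7.433e+01  7.000e-02 -1.100e-01] then slide mm [ 111.3 -121.    83.8] | pos [0.4443 0.1842 0.1473] q [-0.99  0.6   0.84  2.02 -0.63  0.8  -0.99] F [-0.9  0.5  0.1] t 36.45 w 0.0513
top tin [0.5416 0.0209] R 0.0471 rms 0.71 tab ang -0.5 rad 0.0350 n 31
top tin [0.5417 0.0209] R 0.0471 rms 0.67 tab ang -0.5 rad 0.0348 n 31
top tin [0.5416 0.0209] R 0.0471 rms 0.68 tab ang -0.5 rad 0.0349 n 31
[[ 0.5632  0.0958  0.052 ]
 [ 0.5183 -0.0536  0.052 ]] mid [0.5407 0.0211 0.052 ] sep 0.156
reader 326 ((700.8770141601562, 8.296112060546875), (54.22532272338867, 44.68998336791992), 86.79011535644531)
amber px 53 [0.6804735  0.00697725 0.05442042]
top [[np.float64(0.5291), np.float64(0.0326), np.float64(-6.1), np.float64(3.34)], [np.float64(0.5353), np.float64(0.0348), np.float64(-4.81), np.float64(3.41)], [np.float64(0.5441), np.float64(0.0209), np.float64(0.28), np.float64(0.29)], [np.float64(0.5441), np.float64(0.0209), np.float64(0.44), np.float64(0.27)]]
scene [[np.float64(0.56), np.float64(0.0684), np.float64(-13.49), np.float64(3.87)], [np.float64(0.5533), np.float64(0.0681), np.float64(-12.08), np.float64(3.21)], [np.float64(0.5563), np.float64(0.0748), np.float64(-11.4), np.float64(2.97)], [np.float64(0.5487), np.float64(0.0651), np.float64(-8.79), np.float64(5.11)]]
```

The fits disagree: the lid-hull method likely includes side wall and reads ~2 mm towards −x, and if so the tin is now ~3 mm too far towards +x. The foot against the printed ring settles it, so I take one extra picture.

Run:
```python
from rect import *
p=np.load('/tmp/top.npz')['p'];r=rect('top',p,(.541,.021),.0228);N=len(r)
q=r.copy();cv2.circle(q,(N//2,N//2),49*3,(255,255,0),1);cv2.circle(q,(N//2,N//2),47*3,(0,255,0),1)
save('pics/rect2.png',np.hstack([r,q]),1)
```

```text
(no output)
```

View pics/rect2.png

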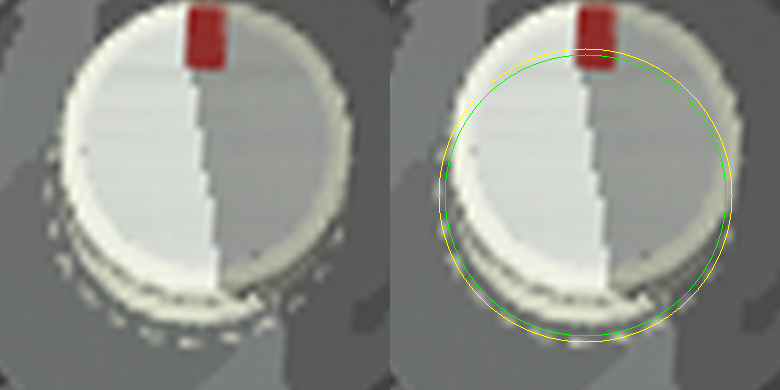

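Confirmed: dashes show clear below the tin (y≈342) with its foot edge at y≈322, so the tin sits about 3.5 mm too far towards +x. I push it back from the reader's side.

>>> {"name": "servo_tool", "arguments": {"commands": [{"slide":[0,0,0],"angular":[6.7,0,0]},{"slide":[0,0,0],"angular":[6.7,0,0]},{"slide":[0,0,0],"angular":[6.7,0,0]},{"slide":[0,12.2,10.2],"angular":[0,0,0]},{"slide":[0,12.2,10.2],"angular":[0,0,0]},{"slide":[0,12.2,10.2],"angular":[0,0,0]},{"slide":[0,12.2,10.2],"angular":[0,0,0]},{"slide":[0,12.2,10.2],"angular":[0,0,0]},{"slide":[0,12.2,10.2],"angular":[0,0,0]},{"slide":[0,12.2,10.2],"angular":[0,0,0]},{"slide":[0,12.2,10.2],"angular":[0,0,0]},{"slide":[0,12.2,10.2],"angular":[0,0,0]},{"slide":[0,12.2,10.2],"angular":[0,0,0]},{"slide":[0,12.2,10.2],"angular":[0,0,0]},{"slide":[0,12.2,10.2],"angular":[0,0,0]},{"slide":[0,12.2,10.2],"angular":[0,0,0]},{"slide":[0,12.2,10.2],"angular":[0,0,0]},{"slide":[0,12.2,10.2],"angular":[0,0,0]},{"slide":[0,12.2,10.2],"angular":[0,0,0]}]}}

```text
t: 38.28
position: [0.6393, 0.0173, 0.1467]
ee_rot: [-0.501, -0.499, 0.501, -0.499]
force: [1.5, 0.6, 0.1]
grip_width: 0.0512
```

>>> {"name": "servo_tool", "arguments": {"commands": [{"slide":[0,0,0],"angular":[0,0,0]},{"slide":[0,0,0],"angular":[0,0,0]}]}}

```text
t: 38.45
position: [0.6388, 0.0174, 0.1466]
ee_rot: [-0.501, -0.499, 0.501, -0.499]
force: [-0.5, -0.0, -0.7]
grip_width: 0.0511
```

```bash
python3 -c "
from go import *
go([.633,.021,.036],-90)"
```

```text
jaw yaw now -90.2 tgt -90 rotvec [-0.23  0.06  0.  ] then slide mm [110.6  -5.8  -3.6] | pos [0.6388 0.0174 0.1466] q [-0.52  0.83  0.86  1.57 -0.69  1.07 -1.05] F [-0.5 -0.  -0.7] t 38.45 w 0.0511
```

>>> {"name": "servo_tool", "arguments": {"commands": [{"slide":[6,-2.8,-1.8],"angular":[0,0,0]},{"slide":[10,-3,-1.8],"angular":[0,0,0]},{"slide":[12,0,0],"angular":[0,0,0]},{"slide":[12,0,0],"angular":[0,0,0]},{"slide":[12,0,0],"angular":[0,0,0]},{"slide":[12,0,0],"angular":[0,0,0]},{"slide":[12,0,0],"angular":[0,0,0]},{"slide":[12,0,0],"angular":[0,0,0]},{"slide":[12,0,0],"angular":[0,0,0]},{"slide":[7,0,0],"angular":[0,0,0]},{"slide":[3.5,0,0],"angular":[0,0,0]},{"slide":[0,0,0],"angular":[0,0,0]},{"slide":[0,0,0],"angular":[0,0,0]}]}}

```text
t: 39.53
position: [0.6335, 0.0232, 0.036]
ee_rot: [0.5, 0.5, -0.5, 0.5]
force: [-0.6, -0.4, 1.0]
grip_width: 0.0514
```

```bash
python3 -c "
from go import *
go([.5924,.021,.036],-90)"
```

```text
jaw yaw now -90.0 tgt -90 rotvec [-0.03  0.02 -0.03] then slide mm [  0.  -41.1   2.2] | pos [0.6335 0.0232 0.036 ] q [-0.48  0.95  0.76  1.66 -0.82  0.87 -0.95] F [-0.6 -0.4  1. ] t 39.53 w 0.0514
```

>>> {"name": "servo_tool", "arguments": {"commands": [{"slide":[0,-6,2.2],"angular":[0,0,0]},{"slide":[0,-10,0],"angular":[0,0,0]},{"slide":[0,-10,0],"angular":[0,0,0]},{"slide":[0,-7,0],"angular":[0,0,0]},{"slide":[0,-4,0],"angular":[0,0,0]},{"slide":[0,-2,0],"angular":[0,0,0]},{"slide":[0,-1.5,0],"angular":[0,0,0]},{"slide":[0,0,0],"angular":[0,0,0]},{"slide":[0,0,0],"angular":[0,0,0]}]}}

```text
t: 40.28
position: [0.5931, 0.0213, 0.0359]
ee_rot: [0.5, 0.5, -0.5, 0.5]
force: [-0.4, 0.3, -1.4]
grip_width: 0.0512
```

```bash
python3 -c "
from go import *
go([.5889,.021,.036],-90)"
```

```text
jaw yaw now -90.0 tgt -90 rotvec [-0.01  0.01 -0.04] then slide mm [-0.1 -4.2  0.3] | pos [0.5931 0.0213 0.0359] q [-0.5   0.9   0.74  1.79 -0.84  0.8  -0.9 ] F [-0.4  0.3 -1.4] t 40.28 w 0.0512
```

No contact yet, as predicted (contact near x 0.5924). I push 4 mm in small steps, then withdraw.

>>> {"name": "servo_tool", "arguments": {"commands": [{"slide":[0,-1,0],"angular":[0,0,0]},{"slide":[0,-0.8,0],"angular":[0,0,0]},{"slide":[0,-0.8,0],"angular":[0,0,0]},{"slide":[0,-0.8,0],"angular":[0,0,0]},{"slide":[0,-0.6,0],"angular":[0,0,0]},{"slide":[0,0,0],"angular":[0,0,0]},{"slide":[0,0,0],"angular":[0,0,0]},{"slide":[0,0,0],"angular":[0,0,0]}]}}

```text
t: 40.95
position: [0.5891, 0.021, 0.036]
ee_rot: [0.5, 0.5, -0.5, 0.5]
force: [1.4, -2.1, 0.6]
grip_width: 0.0515
```

>>> {"name": "servo_tool", "arguments": {"commands": [{"slide":[0,5,0],"angular":[0,0,0]},{"slide":[0,12,0],"angular":[0,0,0]},{"slide":[0,13,0],"angular":[0,0,0]},{"slide":[-10,8,0],"angular":[0,0,0]},{"slide":[-20,0,0],"angular":[0,0,0]},{"slide":[-20,0,0],"angular":[0,0,0]},{"slide":[-20,0,0],"angular":[0,0,0]},{"slide":[-20,0,0],"angular":[0,0,0]},{"slide":[-20,0,-10],"angular":[0,0,0]},{"slide":[0,-10,-18],"angular":[0,0,0]},{"slide":[0,-10,-18],"angular":[0,0,0]},{"slide":[0,-10,-18],"angular":[0,0,0]},{"slide":[0,-10,-18],"angular":[0,0,0]},{"slide":[0,-10,-18],"angular":[0,0,0]},{"slide":[0,-10,-18],"angular":[0,0,0]},{"slide":[0,-10,-18],"angular":[0,0,0]},{"slide":[0,-10,-18],"angular":[0,0,0]},{"slide":[0,-10,-18],"angular":[0,0,0]},{"slide":[0,-10,-18],"angular":[0,0,0]},{"slide":[0,-10,-18],"angular":[0,0,0]}]}}

```text
t: 42.62
position: [0.5153, 0.2303, 0.1454]
ee_rot: [-0.499, -0.501, 0.501, -0.499]
force: [-0.6, 1.0, 0.7]
grip_width: 0.051
```

```bash
python3 chk.py; python3 sil.py|head -1;  python3 - <<'E'
from rect import *
p=np.load('/tmp/top.npz')['p'];r=rect('top',p,(.541,.021),.0228);N=len(r)
save('pics/rect3.png',r,1.3)
E
```

```text
jaw yaw now -90.0 tgt -175.6 rotvec [85.58  0.12  0.13] then slide mm [109.4 161.5  -9.6] | pos [0.5153 0.2303 0.1454] q [-0.99  0.75  0.91  1.79 -0.72  0.97 -1.34] F [-0.6  1.   0.7] t 42.62 w 0.051
top tin [0.5405 0.0211] R 0.0468 rms 0.79 tab ang -1.7 rad 0.0367 n 32
top tin [0.5406 0.0211] R 0.0467 rms 0.62 tab ang -1.7 rad 0.0367 n 32
top tin [0.5406 0.0211] R 0.0468 rms 0.53 tab ang -2.0 rad 0.0366 n 33
[[ 0.5632  0.0958  0.052 ]
 [ 0.5183 -0.0536  0.052 ]] mid [0.5407 0.0211 0.052 ] sep 0.156
reader 321 ((700.810546875, 8.369546890258789), (53.67749786376953, 44.65848159790039), 85.6825942993164)
amber px 53 [0.68015172 0.00717526 0.05502639]
top [[np.float64(0.53), np.float64(0.041), np.float64(-6.51), np.float64(2.08)], [np.float64(0.5489), np.float64(0.0347), np.float64(-2.49), np.float64(2.82)], [np.float64(0.5432), np.float64(0.0213), np.float64(0.52), np.float64(0.6)], [np.float64(0.5434), np.float64(0.0211), np.float64(0.78), np.float64(0.66)]]
```

View pics/rect3.png

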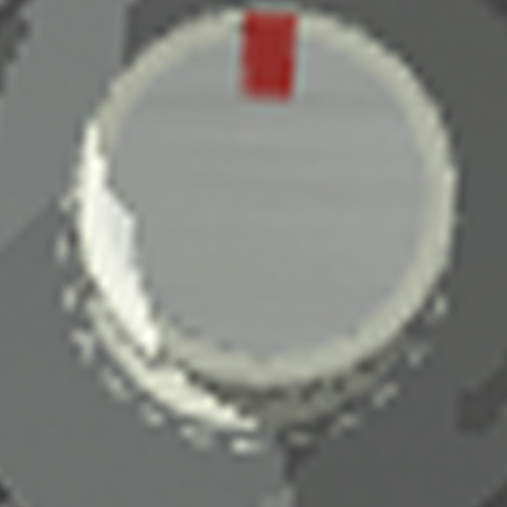

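The tin is now centred to about 1 mm: foot edge (250,430), dashes (245,443) evenly visible. The tab reads about −1.5° and the reader about −4.4°. I trim with shut fingers, pushing the deck-side stud cw by ~3°.

>>> {"name": "servo_tool", "arguments": {"commands": [{"slide":[0,1.5,13.5],"angular":[0,0,0]},{"slide":[0,1.5,13.5],"angular":[0,0,0]},{"slide":[0,1.5,13.5],"angular":[0,0,0]},{"slide":[0,1.5,13.5],"angular":[0,0,0]},{"slide":[0,1.5,13.5],"angular":[0,0,0]},{"slide":[0,1.5,13.5],"angular":[0,0,0]},{"slide":[0,1.5,13.5],"angular":[0,0,0]},{"slide":[0,1.5,13.5],"angular":[0,0,0]},{"slide":[0,1.5,13.5],"angular":[0,0,0]},{"slide":[0,1.5,13.5],"angular":[0,0,0]},{"slide":[0,0,0],"angular":[0,0,0]},{"slide":[0,0,0],"angular":[0,0,0]}], "grip": 1}}

```text
t: 43.87
position: [0.5319, 0.0934, 0.1459]
ee_rot: [0.501, 0.499, -0.5, 0.499]
force: [0.7, 0.5, -0.6]
grip_width: -0.0002
```

```bash
python3 -c "
from go import *
go([.530,.096,.042],-90)"
```

```text
jaw yaw now -90.1 tgt -90 rotvec [-0.13 -0.02 -0.  ] then slide mm [103.9  -1.9  -2.6] | pos [0.5319 0.0934 0.1459] q [-0.76  0.71  0.9   1.86 -0.7   0.92 -1.1 ] F [ 0.7  0.5 -0.6] t 43.87 w -0.0002
```

>>> {"name": "servo_tool", "arguments": {"commands": [{"slide":[6,-1.9,-2.6],"angular":[0,0,0]},{"slide":[11,0,0],"angular":[0,0,0]},{"slide":[12,0,0],"angular":[0,0,0]},{"slide":[12,0,0],"angular":[0,0,0]},{"slide":[12,0,0],"angular":[0,0,0]},{"slide":[12,0,0],"angular":[0,0,0]},{"slide":[12,0,0],"angular":[0,0,0]},{"slide":[12,0,0],"angular":[0,0,0]},{"slide":[10,0,0],"angular":[0,0,0]},{"slide":[4,0,0],"angular":[0,0,0]},{"slide":[0,0,0],"angular":[0,0,0]},{"slide":[0,0,0],"angular":[0,0,0]}]}}

```text
t: 44.87
position: [0.53, 0.0966, 0.0428]
ee_rot: [-0.5, -0.5, 0.5, -0.5]
force: [0.7, -0.6, -0.2]
grip_width: 0.0003
```

```bash
python3 -c "
from go import *
go([.5487,.096,.042],-90)"
```

```text
jaw yaw now -90.0 tgt -90 rotvec [-0.04  0.02 -0.01] then slide mm [ 0.8 18.7  0.6] | pos [0.53   0.0966 0.0428] q [-0.67  0.84  0.74  1.94 -0.87  0.72 -0.97] F [ 0.7 -0.6 -0.2] t 44.87 w 0.0003
```

>>> {"name": "servo_tool", "arguments": {"commands": [{"slide":[0,4,0],"angular":[0,0,0]},{"slide":[0,5,0],"angular":[0,0,0]},{"slide":[0,4,0],"angular":[0,0,0]},{"slide":[0,2,0],"angular":[0,0,0]},{"slide":[0,1.5,0],"angular":[0,0,0]},{"slide":[0,1.3,0],"angular":[0,0,0]},{"slide":[0,0.9,0],"angular":[0,0,0]},{"slide":[0,0,0],"angular":[0,0,0]},{"slide":[0,0,0],"angular":[0,0,0]},{"slide":[0,0,0],"angular":[0,0,0]}]}}

```text
t: 45.7
position: [0.5485, 0.0969, 0.0428]
ee_rot: [0.5, 0.5, -0.5, 0.5]
force: [-0.6, 0.4, -0.9]
grip_width: -0.0
```

>>> {"name": "servo_tool", "arguments": {"commands": [{"slide":[0,-5,0],"angular":[0,0,0]},{"slide":[0,-10,0],"angular":[0,0,0]},{"slide":[-10,0,0],"angular":[0,0,0]},{"slide":[-20,0,0],"angular":[0,0,0]},{"slide":[-20,0,0],"angular":[0,0,0]},{"slide":[-20,0,0],"angular":[0,0,0]},{"slide":[-20,0,0],"angular":[0,0,0]},{"slide":[-10,0,-10],"angular":[0,0,0]},{"slide":[0,-3,-18],"angular":[0,0,0]},{"slide":[0,-3,-18],"angular":[0,0,0]},{"slide":[0,-3,-18],"angular":[0,0,0]},{"slide":[0,-3,-18],"angular":[0,0,0]},{"slide":[0,-3,-18],"angular":[0,0,0]},{"slide":[0,-3,-18],"angular":[0,0,0]},{"slide":[0,-3,-18],"angular":[0,0,0]},{"slide":[0,-3,-18],"angular":[0,0,0]},{"slide":[0,-3,-18],"angular":[0,0,0]},{"slide":[0,0,0],"angular":[0,0,0]}]}}

```text
t: 47.2
position: [0.5054, 0.2743, 0.1428]
ee_rot: [0.499, 0.503, -0.498, 0.501]
force: [-0.4, 0.3, 0.1]
grip_width: 0.0003
```

```bash
python3 chk.py; python3 sil.py|head -1;  python3 - <<'E'
from rect import *
z=np.load('/tmp/top.npz');p=z['p'];r=rect('top',p,(.541,.021),.0228)
C=cloud('top',z['d'])
for nm,b in(('grey',(.56,.66,.1,.2)),('blue',(.38,.46,.08,.15))):
    m=(C[...,2]>.052)&(C[...,2]<.07)&(C[...,0]>b[0])&(C[...,0]<b[1])&(C[...,1]>b[2])&(C[...,1]<b[3])
    print(nm,np.median(C[m],0).round(4))
save('pics/end.png',np.hstack([r,cv2.resize(p[80:240,210:370],(390,390),interpolation=2)]),1)
E
```

```text
jaw yaw now -89.6 tgt -175.6 rotvec [86.   -0.11  0.18] then slide mm [106.8 206.1 -16. ] | pos [0.5054 0.2743 0.1428] q [-1.06  0.77  0.91  1.77 -0.73  0.98 -1.41] F [-0.4  0.3  0.1] t 47.2 w 0.0003
top tin [0.5407 0.0211] R 0.0467 rms 0.54 tab ang -3.4 rad 0.0361 n 28
top tin [0.5407 0.021 ] R 0.0466 rms 0.52 tab ang -3.3 rad 0.0361 n 28
top tin [0.5407 0.021 ] R 0.0466 rms 0.60 tab ang -3.3 rad 0.0361 n 28
[[ 0.5677  0.0942  0.052 ]
 [ 0.5142 -0.0521  0.052 ]] mid [0.5409 0.021  0.052 ] sep 0.1557
reader 317 ((700.6357421875, 8.370059967041016), (53.64192581176758, 43.81278991699219), 85.76607513427734)
amber px 53 [0.68066337 0.00677697 0.05437215]
top [[np.float64(0.5494), np.float64(0.0338), np.float64(-2.55), np.float64(2.86)], [np.float64(0.5516), np.float64(0.0343), np.float64(-2.05), np.float64(2.9)], [np.float64(0.5451), np.float64(0.0206), np.float64(1.05), np.float64(0.76)], [np.float64(0.5458), np.float64(0.0203), np.float64(1.39), np.float64(0.8)]]
grey [0.6184 0.1615 0.0608]
blue [0.4225 0.1138 0.0609]
```

View pics/end.png

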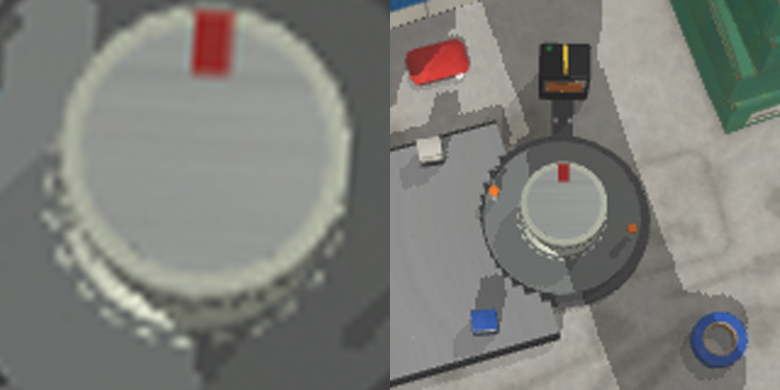

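Run:
```python
from rect import *
p=np.load('/tmp/top.npz')['p'].max(-1)
def fit(angs,zz,r0,r1,R,ctr):
    a=np.array(angs);rr,v=ring('top',p,ctr,zz,r0,r1,a);g=cv2.blur(v.astype(np.float32),(5,1));P=[];rs=[]
    for k,ang in enumerate(np.radians(a)):
        d=-np.gradient(g[k]);i=d.argmax()
        hi=g[k][max(0,i-16):i].max();lo=g[k][i:i+16].min();j=np.where((g[k][:-1]>=(hi+lo)/2)&(g[k][1:]<(hi+lo)/2))[0]
        if len(j)==0: continue
        j=j[abs(j-i).argmin()];P.append([ctr[0]+rr[j]*np.cos(ang),ctr[1]+rr[j]*np.sin(ang)]);rs.append(rr[j]*1e3)
    P=np.array(P);f=least_squares(lambda x:np.hypot(*(P-x).T)-R,ctr,loss='soft_l1',f_scale=.0007)
    print(zz,f.x.round(4),'rms',(np.std(f.fun)*1e3).round(2),np.round(rs,1).tolist())
fit(range(-100,101,5),.0725,.036,.058,.047,(.542,.021))
fit(range(150,226,4),.0225,.040,.0485,.047,(.541,.021))
# printed ring peak in near arc
a=np.arange(120,236,2);rr,v=ring('top',p,(.541,.021),.0225,.046,.053,a);i=v.argmax(1);print('dash r',[(int(x),round(float(rr[k])*1e3,1)) for x,k,m in zip(a,i,v.max(1)) if m>120 and 2<k<len(rr)-3])
```

```text
0.0725 [0.5408 0.0204] rms 0.57 [46.6, 46.4, 46.6, 47.1, 46.4, 46.6, 46.9, 47.1, 46.6, 46.6, 46.6, 46.6, 46.1, 46.4, 46.6, 45.6, 46.6, 45.9, 46.4, 46.6, 46.9, 45.1, 46.1, 45.4, 45.9, 46.4, 45.1, 45.9, 46.1, 45.4, 45.6, 45.4, 45.4, 45.4, 46.1, 45.6, 45.1, 46.1, 45.1, 45.4, 45.9]
0.0225 [0.5439 0.0211] rms 0.55 [43.6, 44.6, 44.1, 43.9, 45.2, 45.4, 43.6, 44.1, 44.6, 43.9, 43.1, 44.1, 44.6, 44.4, 44.6, 44.4, 44.4, 44.4, 44.4]
dash r [(120, 48.2), (128, 48.4), (130, 48.4), (132, 48.4), (134, 48.2), (140, 49.0), (142, 49.2), (144, 48.7), (146, 49.0), (148, 49.2), (150, 49.0), (156, 49.2), (158, 48.7), (160, 48.4), (162, 48.2), (164, 50.0), (172, 49.2), (174, 49.2), (176, 49.2), (178, 49.5), (204, 49.5), (206, 49.5), (220, 49.2), (222, 49.0), (234, 49.2)]
```

The lid (far edge) and foot (near edge) fits average to about 1.5 mm off centre, while the push kinematics say about 0. The mark is within about 1° of the reader and the relays have not moved. Handing in.

```bash
python3 -c "
from plant import bot
print(bot.job_done(), bot.read_state()['t'])"
```

```text
the job is handed in; nothing more can be done
the job is handed in; nothing more can be done
```

The tin stands upright on the pan, centred in the printed circle to about 1.5 mm, with its red mark facing the reader's window. I handed it in at about 47 s, with the gripper clear of everything.

I opened the way by turning the pan. Then I slid the smaller tin (47 mm radius) along the deck with both fingers and turned the pan about 111° clockwise by one stud. Two small nudges corrected the centring, and a final 3° push on the other stud squared the mark.

**Last checks**
- **Centring:** the lid edge fit put the tin at x = 0.541 m and the foot edge fit at 0.544 m, against the pan axis at 0.541 m. The mean is about 1.5 mm too far toward the reader. The finger positions during the last push suggested about 0 mm.
- **Mark:** the red tab points at −3.4° and the reader lies at about −4.4°.
- **Bystanders:** both relays read within 1 mm of where they started. The tape roll I judged only from the pictures; it looked unmoved.

**What disagreed or failed**
- My first lid fit probably took in some of the side wall, so it seems to have read about 2 mm short.
- The first correcting nudge overshot by about 3.5 mm, and I pushed the tin back.
- The scene-camera silhouette fit never worked. The top-camera one became unreliable in shadow, reading 4 mm at the end, so I set both aside.
- I viewed 13 pictures against the budget of 10.

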